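Turn the repaired flat of a link sleeve up under the inspection lamp

TASK

Get the blue hexagonal sleeve ready for inspection: roll it over on the bench, flat by flat, until the grey primer spot is on top, and only then lift it across and lay it down with the spot in the middle of the grey card under the strip lamp; let go and press the green button to start the lamp. The spot has been sanded and wiped clean, so nothing may touch it, neither the fingers nor the bench. Handle the fresh paint gently (squeeze with less than 30 N), set the sleeve down rather than dropping it, and leave the lamp and the loose things on the bench where they are.

Things in the scene. Friction and masses are not known exactly. Their poses are not given: they have to be found in the camera images.
- sleeve: blue hexagonal metal prism, 160 long, 56 across flats (64.7 over corners, flats 32.3 wide), 0.6 kg. Origin: on its axis, mid length, 28 above the bench. x: its axis. Starts with its z up, the spot on the lower flat of its -y side, 120 deg from up: two flats of rolling to its +y bring it up; the other way lands on the spot. Yellow tape covers both flats beside the spot's; it may be touched.
- primer_patch: light grey primer spot, 50 long (along the sleeve) by 22 wide, in the middle of one flat, 0.8 proud; 55 of clear flat at each end of it. Origin: centre of its surface. z: out of the flat (up when the spot is on top); x: along the sleeve. Nothing may touch it.
- lamp_spot (a point): the place for the spot: point on the bench, middle of the grey card (170 x 250, flat, a dark tick at the middle of each edge), straight below the middle of the strip lamp. x points to the lamp's foot, y along the strip. The primer spot must come within 25 of the vertical through it.
- lamp: strip lamp, origin and axes as lamp_spot. The lamp body is a bar 50 (x) by 220 (y), 322 to 360 above the bench, centred over the origin; an arm 16 thick at height 375 runs to a post (22 thick, 405 tall) at x = 200 on a foot 110 x 170 x 18. Fixed; must not be knocked.
- supply: grey lamp supply box, 100 x 110, top 58 above the bench, origin under its centre, fixed to the bench.
- start_top (a point): centre of the top face of the green push button (32 across) on the supply box; pressed straight down.
- start (a joint): travel of the green button in m: 0 at rest, 0.006 fully down (about 5 N); springs back. Pressing it past 0.004 starts the lamp.
- bezel_left: bystander: blue lamp housing with white inside and amber bulb, 130 x 190 x 50, loose; origin under its centre.
- bezel_right: bystander: the same kind of lamp housing, loose; origin under its centre.
- lens: bystander: clear lens with bright trim, 105 x 165, 20 high, loose; origin under its centre.
- tape_roll: bystander: roll of yellow masking tape, 104 across, 36 high, loose; origin under its centre.
- screwdriver: bystander: orange-handled screwdriver, 190 long along its x, about 30 high, loose, between the sleeve and the lamp; origin under its middle.
Things that resemble listed ones, but are neither listed nor needed, are in the scene too. What is shaped like the supply but orange or pink is not meant.

How it is judged:
By the outcome, as a careful person would: the job done as asked, in the order asked, and still so for the second after the job is handed in, with the robot touching nothing.
It also fails if it takes over 72 s, if anything falls off the work surface, if the arm or the gripper's body presses on something with over 40 N, if the wrist force passes 120 N, or if a joint passes its speed limit or range.

ROBOT

A 6-joint arm with a two-finger parallel gripper is mounted at the origin on the work surface. World frame = base frame: x ahead of the robot, y to its left, z up, the work surface at z = 0. Lengths are in mm, angles in rad, forces in N, time in s.
With the tool pointing down it reaches from about 250 to 850 mm from the base axis. Payload 12.5 kg.
Tool frame: the origin (TCP) lies at the very end of the fingers, on their centre line; the grasp point (between the pads) lies 19 mm behind it; z points along the fingers, y is the direction in which the jaws open and shut (so a half turn about z gives the same grasp; the last joint's range is limited). The gripper opens to 93 mm and grips with 3 to 60 N. Pads are 15 mm wide; open, the fingers measure 128 mm over their backs; the gripper's body (75 mm by 188 mm) begins 65 mm behind the grasp point.
Start: joints at [1.085, 0.351, 1.652, -0, 1.139, -0.085], TCP at [214.553, 506.41, 218.633] pointing down, gripper open.
Joint ranges: [-2.75, 2.75], [-0.79, 2.1], [0.01, 2.65], [-1.57, 4.71], [0.07, 3.14], [-2.87, 2.87]. Speed limits (rad/s): [2.22, 2.22, 2.79, 3.14, 3.14, 3.14].

INTERFACE

Orientations are given as a 3x3 rotation matrix whose columns are the frame's x, y, z axes.
In Python, from rig import get_obs, read_camera, hand_in gives the robot as it stands. The module is installed in compiled form; this text tells all that it offers.
- The arm moves only by the tool arm_command, never from a script. Its argument "series" is a list of rows, each a list of 3 entries, a list of its own where there are three numbers: the shift along the tool's x, y, z in mm, then the turn about the tool's z in degrees, then the gripper's target within -1 to 1 (shut at 1, half-way at 0, fully open at -1). In form: [[[tx, ty, tz], twist, fingers], ...]. A call has 1 to 10 rows; each row shifts and turns the pose as measured when the row begins, along the tool's axes as they then stand; what a row does not reach is not made up. A row lasts 1/12 s, in which the tool goes at most 41.7 mm and 7.16 degrees, less where a joint would pass 70% of its speed; a pose out of reach is approached as far as the arm can. A call with a gripper value outside its range is refused whole. The fingers move at their own pace and stop on an object; "grip_force" is the grip in N (left out, the last holds). Time passes only in rows, so rows that do not move let the fingers close. It gives the time, the measured TCP pose, the force and the opening at its end, in the units of the state.
- get_obs(): the state, without advancing time (a new reading comes with each control period).
- read_camera(name): name is "side" or "top"; returns a dict with "color" (384x512x3 uint8, blue, green, red), "vfov" (degrees; the focal length in pixels is half the picture's height over the tangent of half this angle, whatever the lens; pixels are square), "cx", "cy" (the principal point, pixels), "R" (3x3) and "t" (3): a world point X has camera coordinates R X + t. Camera axes: x right, y down, z forward; pixel columns grow to the right and rows downward; lengths in mm; the calibration is good to about 2 mm. A picture is of the moment at which its call begins. There is no depth.
- hand_in(): hands the job in, once; it reports no verdict.
The state is a dict: "time": time; "qpos": joint angles; "qd": joint speeds; "joint_torque": joint torques, N m; "tcp_pos": TCP position; "tool_rot": TCP orientation; "force": force on the tool from outside, world axes, zero at the start; "torque": the same for the moment, N m; "grip_width": finger opening in mm.
Only numpy, scipy, OpenCV 4.12 (cv2) and the standard library are available. Lean on these libraries where they do the work, as an engineer would, in place of code of your own. Each camera call takes 0.05 s, during which the arm holds its last target.

## Working session

There is one attempt and no reset: what is moved stays moved. The work goes in short steps, Python scripts to look and compute and a tool call to move; the robot and the scene stay as the last step left them, time stands still between calls to the robot, and variables do not carry over. Pictures are saved under pics/ and viewed, and the job is handed in when it is done.

Besides the shell and the picture viewer there is one more tool, called after "Request:" as name(argument=value, ...) on one line, values as JSON. arm_command: Moves the arm, as the interface text tells. Its arguments: {"type":"object","properties":{"series":{"type":"array","items":{"type":"array"}},"grip_force":{"type":"number"}},"required":["series"]}

```bash
mkdir -p pics
cat > look.py <<'E'
import cv2,sys
from rig import read_camera,get_obs
tag=sys.argv[1]
for n in ("side","top"):
    c=read_camera(n); cv2.imwrite(f"pics/{tag}_{n}.png",cv2.resize(c["color"],None,fx=1.5,fy=1.5,interpolation=cv2.INTER_CUBIC)); cv2.imwrite(f"pics/raw_{tag}_{n}.png",c["color"])
    print(n,c["vfov"],c["cx"],c["cy"],c["R"],c["t"])
print(get_obs())
E
python3 look.py a
```

```text
side 42.61562412495147 253.22725718575632 195.7611268920804 [[ 0.84418277 -0.53583752 -0.0152841 ]
 [-0.40364587 -0.61664326 -0.67588542]
 [ 0.35273993  0.57674019 -0.73684822]] [-456.71766495  267.33380531 1488.97873902]
top 46.55905664745825 250.5886274052731 189.17577485220582 [[-0.00392984 -0.9999595   0.00809672]
 [-0.98371725  0.00241091 -0.17970688]
 [ 0.17968008 -0.00867111 -0.98368688]] [ -11.02492337  564.52162656 1689.6554175 ]
{'time': 0.1, 'qpos': array([ 1.08541020e+00,  3.51170119e-01,  1.65235477e+00,  7.78381056e-06,
        1.13907674e+00, -8.45698235e-02]), 'qd': array([-0.00090585, -0.00111333, -0.00132475, -0.00070045,  0.00057182,
       -0.00157737]), 'joint_torque': array([ 5.96553923e-05, -4.98031211e+01, -2.85711068e+01,  7.00376532e-02,
        2.38849997e-02, -3.93127664e-06]), 'tcp_pos': array([214.41160941, 506.15790725, 218.16398065]), 'tool_rot': array([[-9.20741511e-01,  3.90172838e-01, -4.76991830e-04],
       [ 3.90173118e-01,  9.20741086e-01, -8.89137867e-04],
       [ 9.22685315e-05, -1.00477553e-03, -9.99999491e-01]]), 'force': array([ 0.28737969, -0.46297033, -0.08005809]), 'torque': array([ 0.06096189, -0.03130602, -0.01806699]), 'grip_width': 93.17052890699955}
```

View pics/a_side.png

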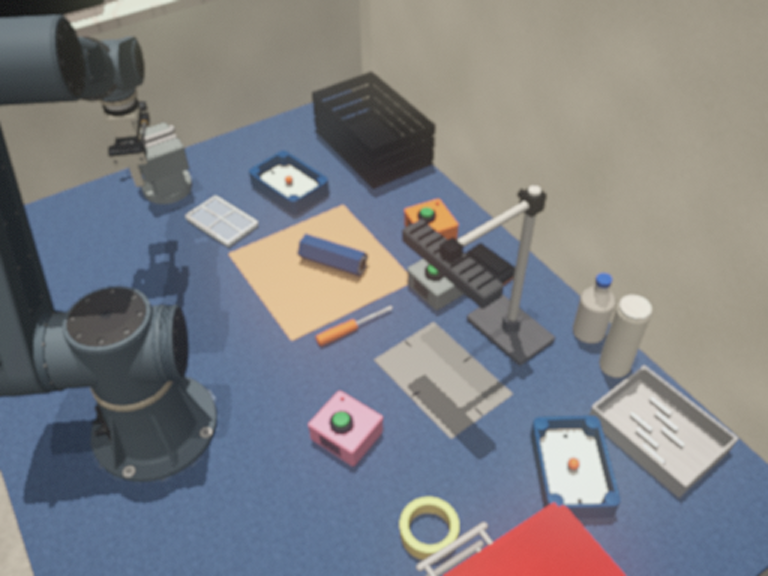

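View pics/a_top.png

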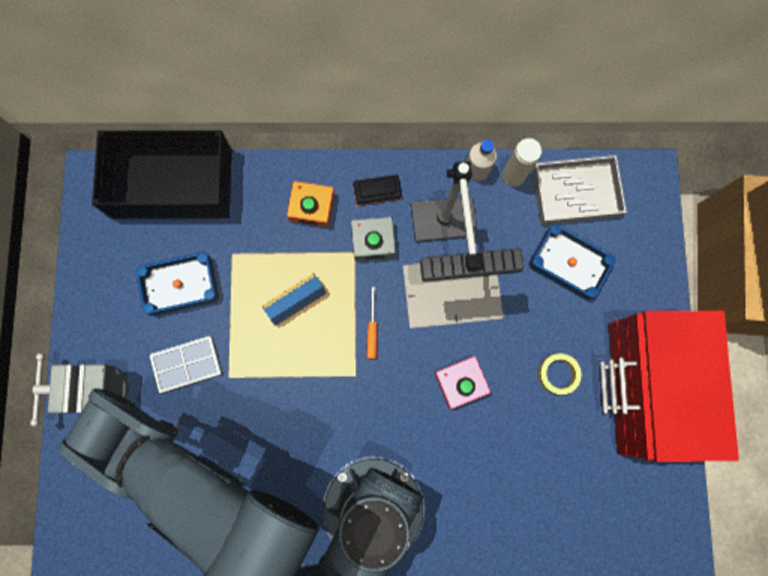

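The side view shows the sleeve at (333,255) on a tan sheet and the screwdriver at (355,326). It also shows the grey card at (443,378) with the lamp over it, and the grey supply at (435,280). In the top view the sleeve is at (295,300), the grey supply at (374,238) and the card at (453,294).

Possible mix-ups:
- **Sleeve:** the only blue prism is at top (295,300). The blue bezels at (177,283) and (572,262) are housings.
- **Supply:** grey at (374,238), orange at (310,203), pink at (463,383). I choose the grey one.
- **Card:** grey at (453,294). The tan sheet at (293,315) is not meant.

Next I check these in close crops.

```bash
cat > h.py <<'E'
import numpy as np,cv2
from rig import read_camera,get_obs
def cam(n): return read_camera(n)
def K(c):
    f=c["color"].shape[0]/2/np.tan(np.radians(c["vfov"])/2)
    return np.array([[f,0,c["cx"]],[0,f,c["cy"]],[0,0,1]])
def proj(c,X):
    X=np.atleast_2d(X); p=(X@np.array(c["R"]).T+c["t"])@K(c).T
    return p[:,:2]/p[:,2:]
def back(c,uv,z):
    uv=np.atleast_2d(uv); d=np.c_[uv,np.ones(len(uv))]@np.linalg.inv(K(c)).T
    R=np.array(c["R"]); d=d@R; o=-R.T@np.array(c["t"])
    return o+d*((z-o[2])/d[:,2])[:,None]
def crop(c,u0,v0,u1,v1,s,fn):
    im=c["color"][v0:v1,u0:u1]; cv2.imwrite(fn,cv2.resize(im,None,fx=s,fy=s,interpolation=cv2.INTER_CUBIC))
E
python3 - <<'E'
from h import *
s=cam("side");t=cam("top")
crop(t,150,160,250,260,6,"pics/b_t1.png")
crop(s,190,130,290,230,6,"pics/b_s1.png")
crop(t,225,130,355,225,6,"pics/b_t2.png")
crop(s,240,130,370,300,4,"pics/b_s2.png")
E
```

```text
(no output)
```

View pics/b_t1.png

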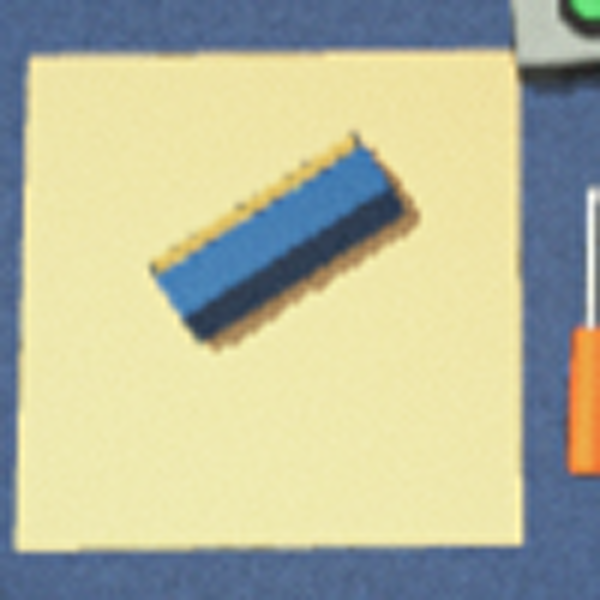

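View pics/b_s1.png

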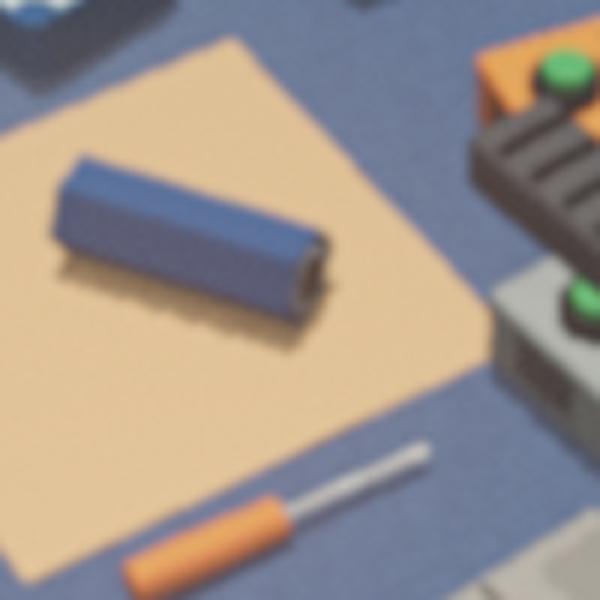

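View pics/b_t2.png

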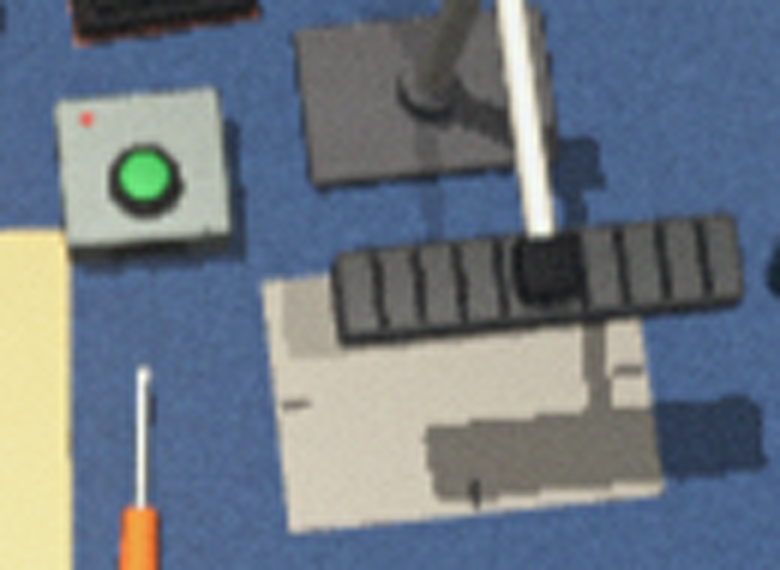

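View pics/b_s2.png

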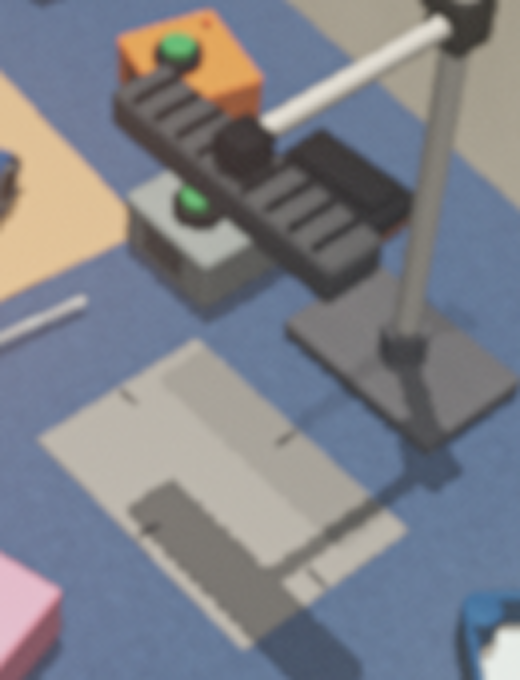

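The crops confirm the sleeve: its tape is on the far upper flat, so the spot is on the far side and it must roll toward the robot. The grey supply is at top raw (248,159). I now measure the poses and check how tall the wrist is against the lamp bar.

Run:
```python
from h import *
np.set_printoptions(precision=1,suppress=True)
s=cam("side");t=cam("top")
im=s["color"].copy()
o=get_obs(); p=o["tcp_pos"]
big=cv2.resize(im,None,fx=1.5,fy=1.5)
b4=cv2.resize(im[0:200,30:180],None,fx=4,fy=4,interpolation=cv2.INTER_CUBIC)
for dz in range(0,400,50):
    q=proj(s,p+[0,0,dz])[0]; q=((q-[30,0])*4).astype(int)
    cv2.circle(b4,tuple(q),3,(0,0,255),-1); cv2.putText(b4,str(dz),tuple(q+[6,0]),0,.5,(0,0,255),1)
cv2.imwrite("pics/c_s.png",b4[:600])
# crop conversions
T=lambda pts,u0,v0,k:np.array(pts)/k+[u0,v0]
# sleeve top face corners in top crop (150,160,x6): top face z=56
tf=T([(155,270),(355,135),(398,192),(197,318)],150,160,6)
print("top face top",back(t,tf-0.5+0.0,56))
tfs=T([(85,158),(325,240),(300,258),(62,190)],190,130,6)
print("side",back(s,tfs,56))
# card ticks: top crop (225,130,x6) left tick, right tick, bottom tick ; side crop (240,130,x4)
print("card top corners",back(t,T([(265,282),(290,530),(660,492)],225,130,6),0))
print("ticks top L,R,B",back(t,T([(295,405),(628,370),(476,495)],225,130,6),0))
print("ticks side L,R,B,T",back(s,T([(128,397),(316,577),(150,527),(288,438)],240,130,4),0))
print("card side corners",back(s,T([(38,437),(200,340),(407,530),(245,648)],240,130,4),0))
# lamp bar top z360 corners in top: 
print("bar top",back(t,T([(335,255),(735,213),(742,298),(343,345)],225,130,6),360))
print("bar side z360",back(s,T([(115,85),(160,70),(380,240),(325,285)],240,130,4),360))
# button
print("button top, z~75",back(t,T([(146,175)],225,130,6),75),back(s,T([(193,197)],240,130,4),75))
print("supply top corners z58",back(t,T([(57,103),(215,90),(230,232),(66,247)],225,130,6),58))
print("screwdriver",back(t,T([(143,370),(140,570)],225,130,6),15))
```

```text
top face top [[504.2 278.   56. ]
 [592.4 150.5  56. ]
 [554.8 122.2  56. ]
 [473.  250.3  56. ]]
side [[504.9 273.3  56. ]
 [589.1 133.6  56. ]
 [569.  128.9  56. ]
 [480.  256.2  56. ]]
card top corners [[ 623.6  -88.5    0. ]
 [ 455.9 -103.2    0. ]
 [ 480.5 -349.4    0. ]]
ticks top L,R,B [[ 539.7 -107.6    0. ]
 [ 562.9 -331.1    0. ]
 [ 478.9 -227.     0. ]]
ticks side L,R,B,T [[ 548.1 -104.2    0. ]
 [ 570.4 -328.     0. ]
 [ 490.4 -221.     0. ]
 [ 632.8 -209.9    0. ]]
card side corners [[ 464.   -98.8    0. ]
 [ 633.3  -86.4    0. ]
 [ 656.  -332.     0. ]
 [ 488.2 -348.9    0. ]]
bar top [[ 562.4 -107.8  360. ]
 [ 585.2 -323.9  360. ]
 [ 538.4 -325.6  360. ]
 [ 513.3 -111.2  360. ]]
bar side z360 [[ 528.4 -109.4  360. ]
 [ 562.7 -113.7  360. ]
 [ 588.  -322.3  360. ]
 [ 535.5 -333.6  360. ]]
button top, z~75 [[678.9  -8.2  75. ]] [[681.   -3.5  75. ]]
supply top corners z58 [[732.2  50.2  58. ]
 [740.9 -54.   58. ]
 [644.8 -63.   58. ]
 [635.   44.   58. ]]
screwdriver [[561.   -6.1  15. ]
 [428.2  -3.7  15. ]]
```

View pics/c_s.png

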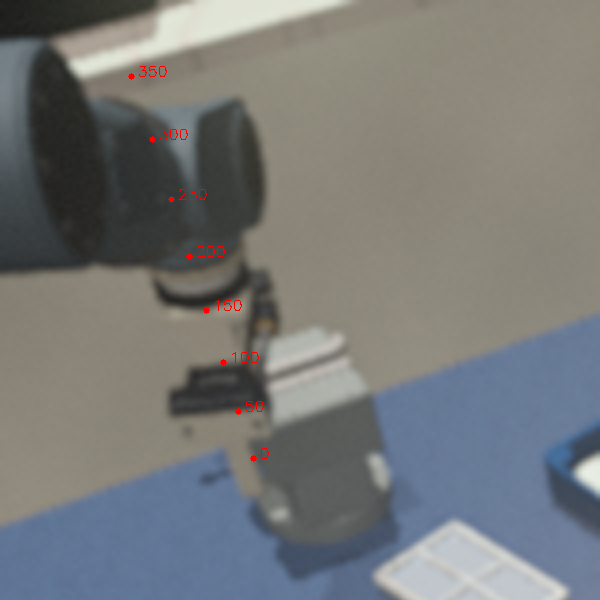

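Run:
```python
from h import *
np.set_printoptions(precision=1,suppress=True)
t=cam("top");s=cam("side")
def rect(c,mask,z,k,u0,v0):
    cs,_=cv2.findContours(mask,cv2.RETR_EXTERNAL,cv2.CHAIN_APPROX_NONE)
    m=max(cs,key=cv2.contourArea)[:,0,:].astype(float)
    P=back(c,(m+.5)/k-.5+[u0,v0],z)[:,:2].astype(np.float32)
    r=cv2.minAreaRect(P); 
    M=cv2.moments(P.reshape(-1,1,2)); print("rect",np.array(r[0]),np.array(r[1]),r[2],"centroid",M["m10"]/M["m00"],M["m01"]/M["m00"])
k=8
def up(c,u0,v0,u1,v1): return cv2.resize(c["color"][v0:v1,u0:u1],None,fx=k,fy=k,interpolation=cv2.INTER_CUBIC)
a=up(t,165,175,225,225).astype(int)
m=((a[...,0]>a[...,2]+40)&(a[...,0]>120)).astype(np.uint8)*255
cv2.imwrite("pics/m1.png",np.hstack([a.astype(np.uint8)[:, :],cv2.cvtColor(m,8)])[:, :800*2][::1,::1]) if 0 else cv2.imwrite("pics/m1.png",m)
rect(t,m,56,k,165,175)
# card in side & top by tan/grey brightness? supply top face in top; sheet
a=up(t,150,160,250,260).astype(int); m=((a[...,2]>a[...,0]+30)).astype(np.uint8)*255; rect(t,m,0,k,150,160)
a=up(s,140,130,280,225).astype(int); m=((a[...,2]>a[...,0]+30)).astype(np.uint8)*255; rect(s,m,0,k,140,130)
print(a.shape)
# buttons green in both at z=75
for c in (t,s):
    h=c["color"].astype(int); g=((h[...,1]>h[...,2]+50)&(h[...,1]>h[...,0]+40)).astype(np.uint8)
    n,l,st,ce=cv2.connectedComponentsWithStats(g)
    for i in range(1,n):
        if st[i,4]>15: print(ce[i],st[i],back(c,ce[i],75)[0])
```

```text
rect [528.4 201.9] [ 33.7 159.1] 33.169490814208984 centroid 528.4011359950549 202.00285443089496
rect [494.8 208.9] [332.1 332.1] 0.5134353041648865 centroid 494.851564956629 209.13835409422106
rect [501.4 212.7] [334.1 334.9] 0.5239132046699524 centroid 501.07407226718016 213.19985779366965
(760, 1120, 3)
[205.3 135.2] [202 132   8   8  51] [776.2 164.5  75. ]
[248.6 158.7] [245 155   8   8  55] [680.9  -5.2  75. ]
[310.5 257.1] [307 253   8   9  59] [ 301. -236.   75.]
[284.1 141.1] [281 139   8   5  31] [781.1 165.2  75. ]
[287.7 179.3] [286 177   5   5  18] [679.2  -2.8  75. ]
[227.  279.1] [222 275  11   9  76] [ 305.  -234.2   75. ]
```

View pics/m1.png

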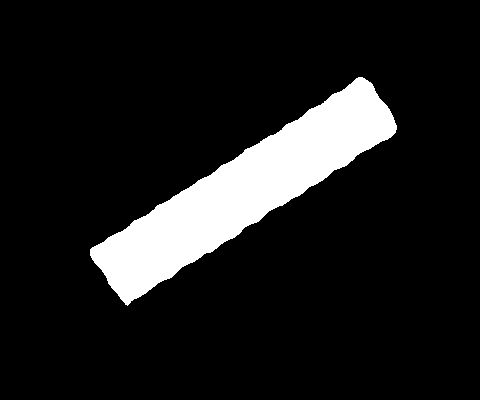

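The top view gives the sleeve centre as about (528,202) with a fitted size of 159 × 34, which matches the spec. The yellow sheet differs by about 6 mm between the two cameras, so I will check against the TCP on site. The plan is to open the jaws along the sleeve's axis and push both clear ends at the top far edge toward the robot, along an arc.

First I turn the tool.

Request:
arm_command(series=[[[0,0,0],-7,-1],[[0,0,0],-7,-1],[[0,0,0],-7,-1],[[0,0,0],-7,-1],[[0,0,0],-7,-1],[[0,0,0],-7,-1],[[0,0,0],-7,-1],[[0,0,0],-7,-1]], grip_force=20)

```text
time: 1.07
tcp_pos: [214.5, 506.2, 218.4]
tool_rot: [[-0.827, -0.563, -0.0], [-0.563, 0.827, -0.0], [0.0, -0.0, -1.0]]
force: [-0.3, 0.6, 0.4]
grip_width: 92.9
```

```bash
cat >> h.py <<'E'
def togo(target,o=None):
    o=o or get_obs(); d=np.array(target)-o["tcp_pos"]; return o["tool_rot"].T@d
def st():
    o=get_obs(); R=o["tool_rot"]
    print("t%.2f tcp"%o["time"],o["tcp_pos"].round(1),"yang %.2f"%np.degrees(np.arctan2(R[1,1],R[0,1])),"tilt",R[:2,2].round(4),"F",o["force"].round(1),"w %.1f"%o["grip_width"],"q",o["qpos"].round(2))
    return o
E
python3 - <<'E'
from h import *
o=st(); print(togo([569,228,110]))
E
```

```text
t1.07 tcp [214.5 506.2 218.4] yang 124.25 tilt [-0.0003 -0.0004] F [-0.3  0.6  0.4] w 92.9 q [ 1.09  0.35  1.65  0.    1.14 -1.08]
[-136.54319118 -429.49853251  108.44128771]
```

Request:
arm_command(series=[[[-12,-38,0],1,-1],[[-12,-38,0],0,-1],[[-12,-38,0],0,-1],[[-12,-38,0],0,-1],[[-12,-38,5],0,-1],[[-12,-38,5],0,-1],[[-12,-38,5],0,-1],[[-12,-38,5],0,-1],[[-12,-38,5],0,-1],[[-12,-38,5],0,-1]])

```text
time: 1.9
tcp_pos: [533.0, 252.9, 189.1]
tool_rot: [[-0.825, -0.565, 0.002], [-0.565, 0.825, 0.004], [-0.004, 0.002, -1.0]]
force: [-0.4, 0.9, 0.7]
grip_width: 93.1
```

Run:
```python
from h import *
o=st(); print(togo([569,228,90]))
```

```text
t1.90 tcp [533.  252.9 189.1] yang 124.39 tilt [0.0025 0.0037] F [-0.4  0.9  0.7] w 93.1 q [ 0.36  0.45  1.58  0.    1.11 -1.81]
[-15.252652   -41.07145957  99.07448875]
```

Request:
arm_command(series=[[[-15,-20,0],1,-1],[[-2,-18,20],0,-1],[[0,-3,40],0,-1],[[0,0,38],0,-1],[[0,0,0],0,-1]])

```text
time: 2.32
tcp_pos: [579.6, 220.3, 88.3]
tool_rot: [[-0.84, -0.542, 0.008], [-0.542, 0.84, 0.004], [-0.009, -0.001, -1.0]]
force: [0.1, -0.2, -1.0]
grip_width: 92.8
```

Run:
```python
from h import *
o=st()
s=cam("side");t=cam("top")
crop(t,150,120,280,220,6,"pics/d_t.png"); crop(s,150,50,300,200,5,"pics/d_s.png")
R=o["tool_rot"];p=o["tcp_pos"]
for n,c in(("t",t),("s",s)):
  for yy in (-46,46): print(n,yy,proj(c,p+R@[0,yy,0]))
```

```text
t2.32 tcp [579.6 220.3  88.3] yang 122.83 tilt [0.0084 0.0043] F [ 0.1 -0.2 -1. ] w 92.8 q [ 0.29  0.62  1.57  0.    0.94 -1.86]
t -46 [[199.87551614 177.27908355]]
t 46 [[179.35212903 190.14301346]]
s -46 [[240.48825967 153.82490773]]
s 46 [[217.43909385 146.81955336]]
```

View pics/d_t.png

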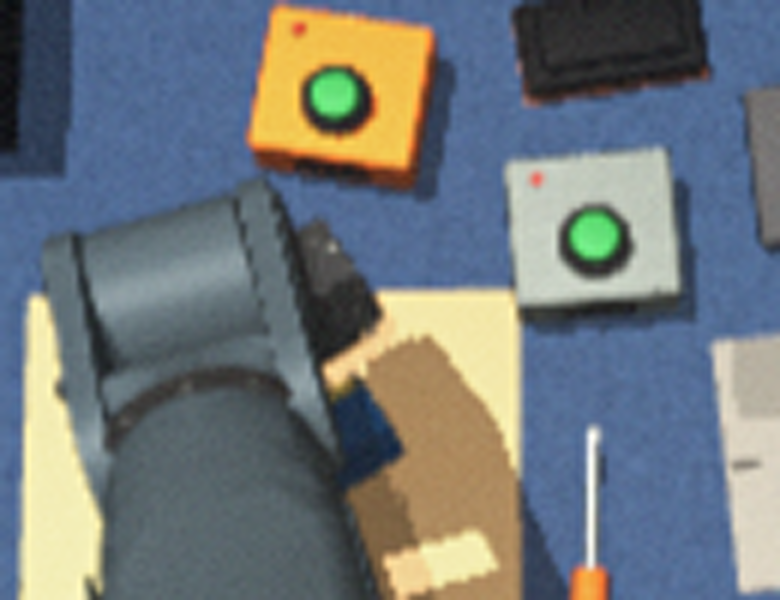

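View pics/d_s.png

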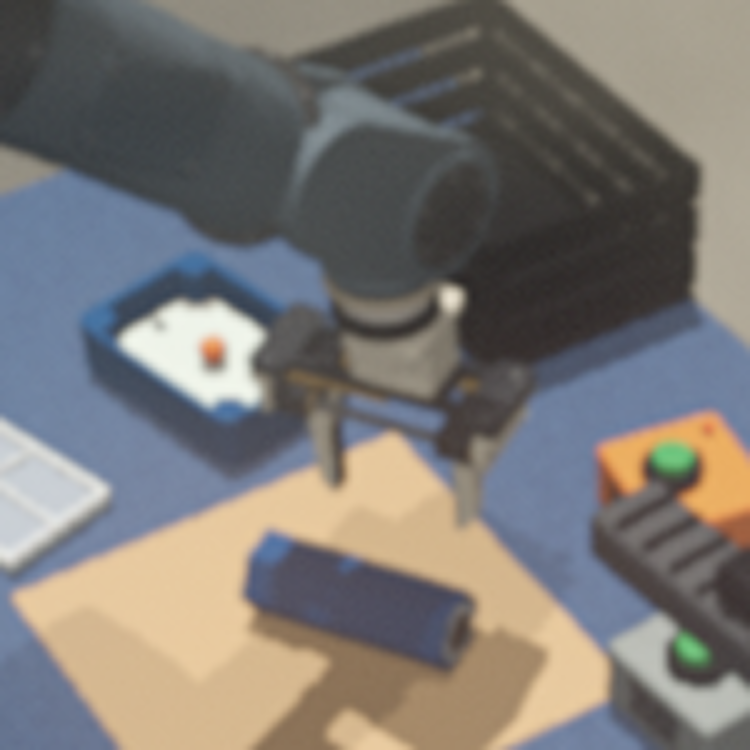

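The side crop shows both fingertips at raw (217,147) and (242,155), within about 1 px of the projected TCP, so I trust the side camera. The fingers are beyond the sleeve's far edge, as planned. I centre along the axis and go down to z of about 50.

Request:
arm_command(series=[[[0,12,5],0,-1],[[0,0,18],0,-1],[[0,0,12],0,-1],[[0,0,3],0,-1],[[0,0,0],0,-1]])

```text
time: 2.83
tcp_pos: [578.9, 237.9, 65.6]
tool_rot: [[-0.838, -0.545, 0.029], [-0.545, 0.838, 0.011], [-0.03, -0.006, -1.0]]
force: [-0.0, -0.1, -0.5]
grip_width: 92.9
```

Run:
```python
from h import *
o=st()
s=cam("side");crop(s,180,120,260,200,7,"pics/e_s.png")
```

```text
t2.83 tcp [578.9 237.9  65.6] yang 123.03 tilt [0.0289 0.0113] F [-0.  -0.1 -0.5] w 92.9 q [ 0.31  0.65  1.58  0.    0.87 -1.83]
```

View pics/e_s.png

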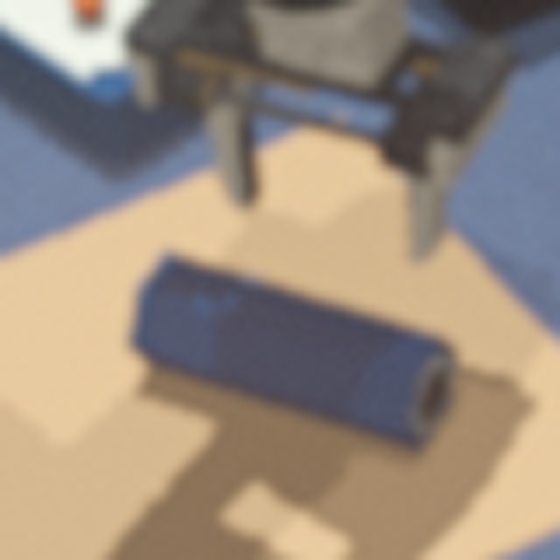

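The side crop shows the tips at (245,205) and (425,260), hanging clear of the far top edge and roughly centred on the sleeve. The descent fell short of the command, so I repeat it for the remainder.

Request:
arm_command(series=[[[0,0,16],0,-1],[[0,0,4],0,-1]])

```text
time: 3.05
tcp_pos: [581.0, 239.2, 48.7]
tool_rot: [[-0.837, -0.545, 0.033], [-0.545, 0.838, 0.013], [-0.035, -0.008, -0.999]]
force: [0.9, 0.2, -0.6]
grip_width: 93.0
```

Request:
arm_command(series=[[[0,0,0],0,-1]])

```text
time: 3.13
tcp_pos: [581.1, 239.3, 49.1]
tool_rot: [[-0.837, -0.545, 0.034], [-0.545, 0.838, 0.013], [-0.035, -0.008, -0.999]]
force: [-0.4, -0.4, -0.1]
grip_width: 93.1
```

Run:
```python
from h import *
o=st(); print(o["qd"].round(3))
```

```text
t3.13 tcp [581.1 239.3  49.1] yang 123.06 tilt [0.0338 0.013 ] F [-0.4 -0.4 -0.1] w 93.1 q [ 0.32  0.68  1.59  0.    0.84 -1.83]
[ 0.005 -0.003  0.005 -0.     0.008  0.001]
```

Request:
arm_command(series=[[[8,0,-0.5],0,-1],[[8,0,-0.5],0,-1],[[6,0,-0.5],0,-1]])

```text
time: 3.38
tcp_pos: [562.4, 227.0, 51.8]
tool_rot: [[-0.837, -0.546, 0.036], [-0.546, 0.838, 0.014], [-0.038, -0.008, -0.999]]
force: [0.1, -0.2, 0.8]
grip_width: 92.5
```

Run:
```python
from h import *
o=st()
s=cam("side");crop(s,180,120,260,200,7,"pics/f_s.png")
```

```text
t3.38 tcp [562.4 227.   51.8] yang 123.07 tilt [0.0359 0.0136] F [ 0.1 -0.2  0.8] w 92.5 q [ 0.31  0.64  1.65  0.    0.81 -1.84]
```

View pics/f_s.png

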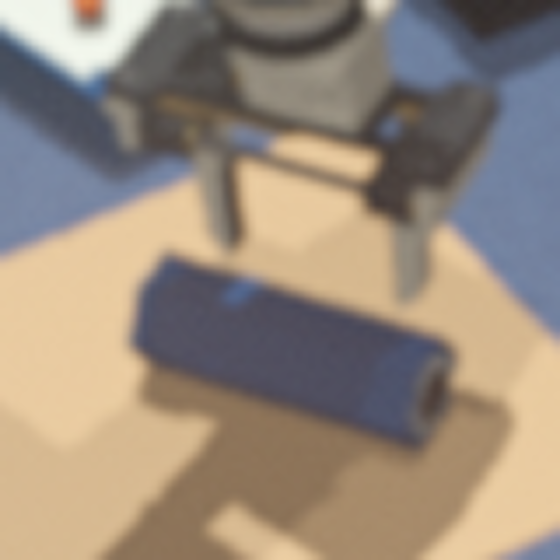

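Request:
arm_command(series=[[[4,0,2],0,-1],[[3,0,0],0,-1]])

```text
time: 3.6
tcp_pos: [555.4, 222.2, 50.4]
tool_rot: [[-0.837, -0.545, 0.036], [-0.545, 0.838, 0.014], [-0.038, -0.008, -0.999]]
force: [1.6, 1.2, -0.0]
grip_width: 93.1
```

Request:
arm_command(series=[[[3,0,0],0,-1]])

```text
time: 3.68
tcp_pos: [553.6, 220.9, 51.0]
tool_rot: [[-0.838, -0.545, 0.039], [-0.544, 0.839, 0.015], [-0.041, -0.009, -0.999]]
force: [5.0, 6.1, 7.8]
grip_width: 93.0
```

Request:
arm_command(series=[[[3,0,0],0,-1]])

```text
time: 3.77
tcp_pos: [552.4, 220.0, 52.1]
tool_rot: [[-0.838, -0.544, 0.043], [-0.544, 0.839, 0.017], [-0.046, -0.009, -0.999]]
force: [3.5, 5.6, 6.9]
grip_width: 93.0
```

Request:
arm_command(series=[[[1,0,-2],0,-1],[[3,0,-2.5],0,-1],[[3,0,-2.3],0,-1]])

```text
time: 4.02
tcp_pos: [546.7, 216.2, 59.5]
tool_rot: [[-0.838, -0.544, 0.046], [-0.543, 0.839, 0.018], [-0.048, -0.009, -0.999]]
force: [1.5, 0.5, -0.1]
grip_width: 92.8
```

Run:
```python
from h import *
o=st()
s=cam("side");crop(s,180,120,260,200,7,"pics/g_s.png")
```

```text
t4.02 tcp [546.7 216.2  59.5] yang 122.93 tilt [0.0456 0.0184] F [ 1.5  0.5 -0.1] w 92.8 q [ 0.3   0.6   1.71  0.01  0.79 -1.85]
```

View pics/g_s.png

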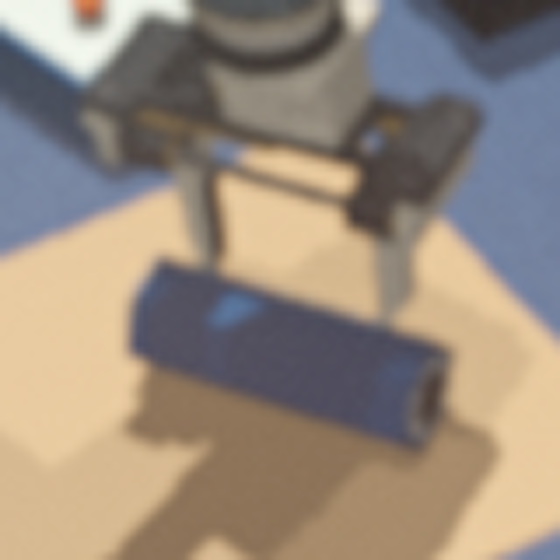

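Request:
arm_command(series=[[[3,0,-0.3],0,-1],[[3,0,-0.3],0,-1]])

```text
time: 4.23
tcp_pos: [542.0, 213.0, 61.1]
tool_rot: [[-0.838, -0.543, 0.048], [-0.543, 0.84, 0.02], [-0.051, -0.01, -0.999]]
force: [2.2, 3.3, 6.7]
grip_width: 92.6
```

Request:
arm_command(series=[[[3,0,-0.4],0,-1],[[3,0,-0.4],0,-1]])

```text
time: 4.4
tcp_pos: [537.4, 210.1, 62.8]
tool_rot: [[-0.838, -0.543, 0.051], [-0.542, 0.84, 0.021], [-0.054, -0.01, -0.998]]
force: [0.8, 1.0, 3.9]
grip_width: 92.8
```

Run:
```python
from h import *
o=st()
s=cam("side");crop(s,180,120,260,200,7,"pics/g2_s.png")
```

```text
t4.40 tcp [537.4 210.1  62.8] yang 122.87 tilt [0.0506 0.0211] F [0.8 1.  3.9] w 92.8 q [ 0.29  0.58  1.74  0.01  0.77 -1.86]
```

View pics/g2_s.png

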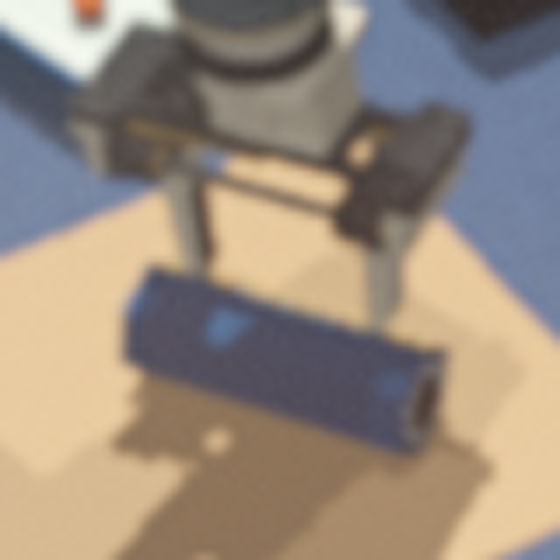

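Request:
arm_command(series=[[[3,0,0.3],0,-1],[[3,0,0.3],0,-1]])

```text
time: 4.62
tcp_pos: [533.0, 207.2, 63.5]
tool_rot: [[-0.839, -0.542, 0.054], [-0.542, 0.84, 0.023], [-0.057, -0.01, -0.998]]
force: [1.5, 2.8, 9.4]
grip_width: 93.0
```

Request:
arm_command(series=[[[3,0,0.2],0,-1],[[3,0,0.2],0,-1]])

```text
time: 4.78
tcp_pos: [528.4, 204.3, 64.3]
tool_rot: [[-0.839, -0.542, 0.056], [-0.542, 0.84, 0.024], [-0.06, -0.01, -0.998]]
force: [-1.0, 0.9, 6.5]
grip_width: 93.1
```

Run:
```python
from h import *
o=st()
s=cam("side");crop(s,180,120,260,200,7,"pics/g3_s.png")
t=cam("top");crop(t,160,160,240,240,7,"pics/g3_t.png")
```

```text
t4.78 tcp [528.4 204.3  64.3] yang 122.82 tilt [0.0559 0.0242] F [-1.   0.9  6.5] w 93.1 q [ 0.28  0.56  1.77  0.01  0.75 -1.87]
```

View pics/g3_s.png

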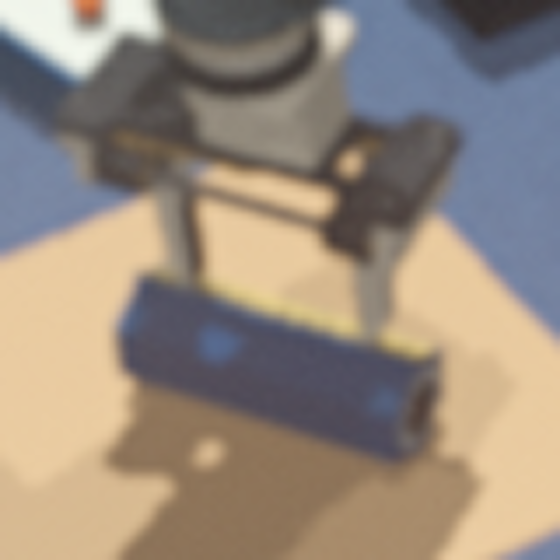

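View pics/g3_t.png

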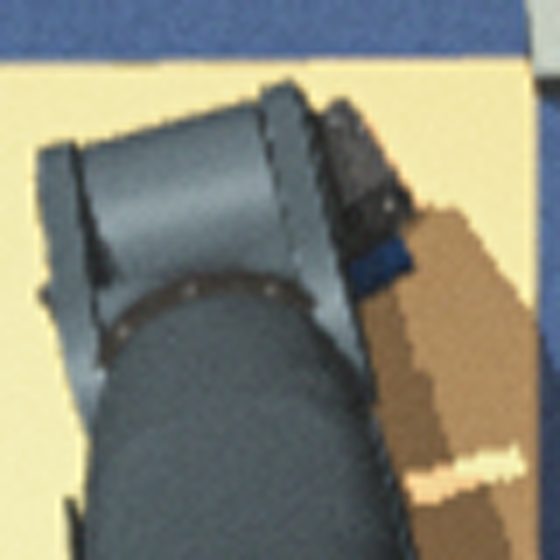

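The side crop shows the yellow tape flat appearing along the top edge, so the sleeve is rolling rather than sliding. I continue past the balance point.

Request:
arm_command(series=[[[3,0,0.1],0,-1],[[3,0,0.1],0,-1]])

```text
time: 5.05
tcp_pos: [522.9, 200.8, 64.4]
tool_rot: [[-0.838, -0.542, 0.056], [-0.542, 0.84, 0.024], [-0.06, -0.01, -0.998]]
force: [0.1, 0.1, 5.1]
grip_width: 93.1
```

Request:
arm_command(series=[[[3,0,0],0,-1],[[3,0,0],0,-1]])

```text
time: 5.22
tcp_pos: [516.8, 196.9, 64.1]
tool_rot: [[-0.838, -0.542, 0.054], [-0.542, 0.84, 0.024], [-0.058, -0.01, -0.998]]
force: [-0.3, 0.6, -0.1]
grip_width: 92.9
```

Run:
```python
from h import *
o=st()
s=cam("side");crop(s,180,120,260,200,7,"pics/g4_s.png")
```

```text
t5.22 tcp [516.8 196.9  64.1] yang 122.85 tilt [0.0544 0.0236] F [-0.3  0.6 -0.1] w 92.9 q [ 0.28  0.54  1.81  0.01  0.74 -1.88]
```

View pics/g4_s.png

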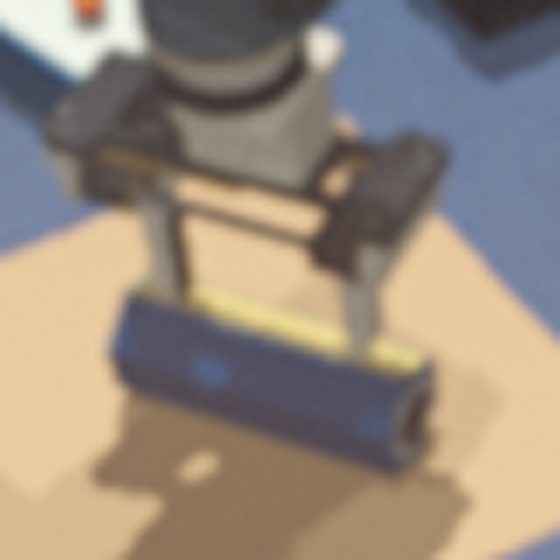

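Request:
arm_command(series=[[[0,0,0],0,-1],[[0,0,0],0,-1]])

```text
time: 5.43
tcp_pos: [515.3, 196.1, 63.2]
tool_rot: [[-0.838, -0.542, 0.052], [-0.542, 0.84, 0.023], [-0.056, -0.009, -0.998]]
force: [0.5, 0.1, -0.1]
grip_width: 92.5
```

Run:
```python
from h import *
o=st()
s=cam("side");crop(s,180,120,260,200,7,"pics/g5_s.png")
```

```text
t5.43 tcp [515.3 196.1  63.2] yang 122.85 tilt [0.0519 0.0226] F [ 0.5  0.1 -0.1] w 92.5 q [ 0.28  0.54  1.81  0.01  0.74 -1.88]
```

View pics/g5_s.png

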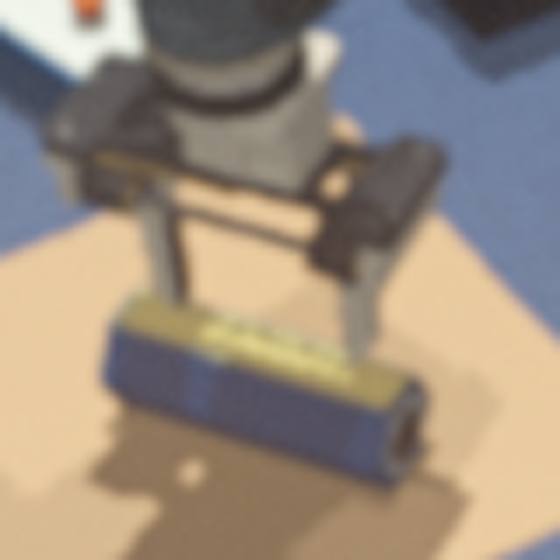

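The first roll is done: the side crop shows the yellow tape flat on top, running from (135,297) to (420,378). I back off to the far side, lower, and repeat.

Request:
arm_command(series=[[[-10,0,-1],0,-1],[[-10,0,0],0,-1],[[-5,0,4],0,-1],[[0,0,8],0,-1],[[0,0,3],0,-1],[[0,0,0],0,-1]])

```text
time: 5.98
tcp_pos: [537.9, 210.8, 48.0]
tool_rot: [[-0.838, -0.543, 0.05], [-0.542, 0.84, 0.022], [-0.054, -0.009, -0.998]]
force: [-0.3, -0.4, 0.4]
grip_width: 93.3
```

Run:
```python
from h import *
o=st(); print(togo([533,207.5,50.5]))
s=cam("side");crop(s,180,120,260,200,7,"pics/h_s.png")
```

```text
t5.98 tcp [537.9 210.8  48. ] yang 122.87 tilt [0.0504 0.022 ] F [-0.3 -0.4  0.4] w 93.3 q [ 0.29  0.6   1.74  0.01  0.74 -1.86]
[ 5.76481701 -0.11368285 -2.80846935]
```

View pics/h_s.png

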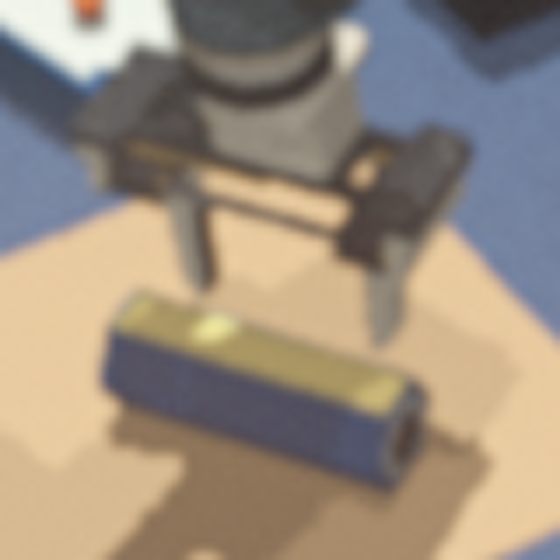

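Request:
arm_command(series=[[[4,0,-2.5],0,-1],[[3,0,-0.5],0,-1]])

```text
time: 6.2
tcp_pos: [531.0, 206.5, 50.4]
tool_rot: [[-0.838, -0.543, 0.049], [-0.542, 0.84, 0.022], [-0.053, -0.009, -0.999]]
force: [-0.4, -1.0, 0.2]
grip_width: 93.1
```

Request:
arm_command(series=[[[3,0,-0.2],0,-1]])

```text
time: 6.28
tcp_pos: [528.1, 204.6, 50.7]
tool_rot: [[-0.838, -0.543, 0.049], [-0.542, 0.84, 0.022], [-0.053, -0.009, -0.999]]
force: [0.8, 0.9, -0.8]
grip_width: 93.0
```

Request:
arm_command(series=[[[2,0,-0.2],0,-1]])

```text
time: 6.37
tcp_pos: [526.7, 203.6, 51.4]
tool_rot: [[-0.839, -0.542, 0.051], [-0.542, 0.84, 0.023], [-0.055, -0.009, -0.998]]
force: [3.5, 3.7, 2.6]
grip_width: 92.9
```

Request:
arm_command(series=[[[1.5,0,-1.5],0,-1],[[3,0,-2],0,-1],[[3,0,-2],0,-1]])

```text
time: 6.62
tcp_pos: [520.2, 199.2, 57.6]
tool_rot: [[-0.839, -0.542, 0.053], [-0.542, 0.84, 0.023], [-0.058, -0.009, -0.998]]
force: [0.4, 1.2, 0.4]
grip_width: 93.2
```

Request:
arm_command(series=[[[3,0,-0.8],0,-1],[[3,0,-0.5],0,-1]])

```text
time: 6.78
tcp_pos: [515.2, 195.8, 59.6]
tool_rot: [[-0.839, -0.542, 0.055], [-0.541, 0.841, 0.024], [-0.06, -0.01, -0.998]]
force: [3.2, 3.0, 4.2]
grip_width: 93.1
```

Request:
arm_command(series=[[[3,0,-0.3],0,-1],[[3,0,-0.3],0,-1]])

```text
time: 6.95
tcp_pos: [510.6, 192.8, 61.1]
tool_rot: [[-0.839, -0.541, 0.058], [-0.541, 0.841, 0.026], [-0.063, -0.01, -0.998]]
force: [1.2, 2.4, 6.2]
grip_width: 92.9
```

Run:
```python
from h import *
o=st()
s=cam("side");crop(s,180,120,260,200,7,"pics/i1_s.png")
```

```text
t6.95 tcp [510.6 192.8  61.1] yang 122.77 tilt [0.058  0.0256] F [1.2 2.4 6.2] w 92.9 q [ 0.27  0.53  1.83  0.01  0.72 -1.88]
```

View pics/i1_s.png

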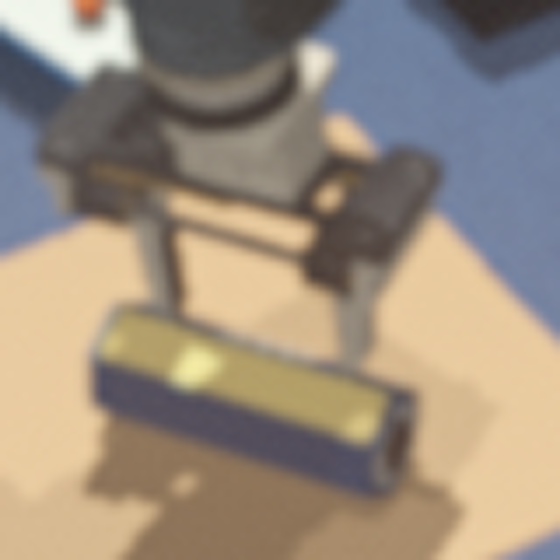

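Request:
arm_command(series=[[[3,0,0.2],0,-1],[[3,0,0.2],0,-1]])

```text
time: 7.17
tcp_pos: [506.2, 189.9, 62.0]
tool_rot: [[-0.839, -0.541, 0.061], [-0.54, 0.841, 0.027], [-0.066, -0.01, -0.998]]
force: [0.2, 1.8, 9.7]
grip_width: 92.9
```

Request:
arm_command(series=[[[3,0,0.1],0,-1],[[3,0,0.1],0,-1]])

```text
time: 7.33
tcp_pos: [501.5, 186.9, 62.8]
tool_rot: [[-0.839, -0.541, 0.064], [-0.54, 0.841, 0.028], [-0.069, -0.01, -0.998]]
force: [-0.1, 1.3, 7.1]
grip_width: 93.0
```

Request:
arm_command(series=[[[3,0,0],0,-1],[[3,0,0],0,-1]])

```text
time: 7.5
tcp_pos: [495.8, 183.4, 63.1]
tool_rot: [[-0.839, -0.541, 0.064], [-0.54, 0.841, 0.029], [-0.069, -0.01, -0.998]]
force: [-0.8, 0.5, 4.4]
grip_width: 93.0
```

Run:
```python
from h import *
o=st()
s=cam("side");crop(s,180,120,260,200,7,"pics/i2_s.png")
```

```text
t7.50 tcp [495.8 183.4  63.1] yang 122.74 tilt [0.0636 0.0286] F [-0.8  0.5  4.4] w 93.0 q [ 0.26  0.5   1.88  0.02  0.69 -1.9 ]
```

View pics/i2_s.png

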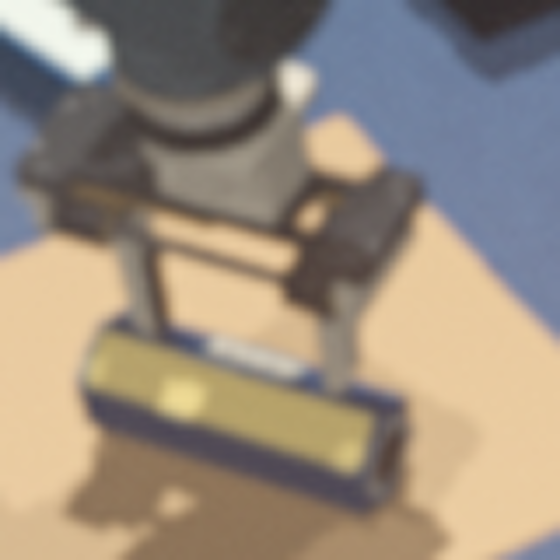

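The grey spot now shows at crop (255,355), midway between the fingertips at (150,330) and (340,385), with nothing near it. A little further takes it over.

Request:
arm_command(series=[[[3,0,0],0,-1],[[2.5,0,-0.2],0,-1]])

```text
time: 7.72
tcp_pos: [489.6, 179.5, 62.5]
tool_rot: [[-0.839, -0.541, 0.061], [-0.541, 0.841, 0.028], [-0.066, -0.01, -0.998]]
force: [0.3, -0.6, 0.7]
grip_width: 92.8
```

Request:
arm_command(series=[[[0,0,-0.5],0,-1],[[0,0,0],0,-1]])

```text
time: 7.88
tcp_pos: [488.4, 179.0, 62.4]
tool_rot: [[-0.839, -0.541, 0.059], [-0.541, 0.841, 0.027], [-0.064, -0.01, -0.998]]
force: [0.2, -0.1, 0.4]
grip_width: 92.7
```

Run:
```python
from h import *
o=st()
s=cam("side");crop(s,180,120,260,200,7,"pics/i3_s.png")
```

```text
t7.88 tcp [488.4 179.   62.4] yang 122.77 tilt [0.0594 0.0268] F [ 0.2 -0.1  0.4] w 92.7 q [ 0.26  0.49  1.9   0.02  0.69 -1.9 ]
```

View pics/i3_s.png

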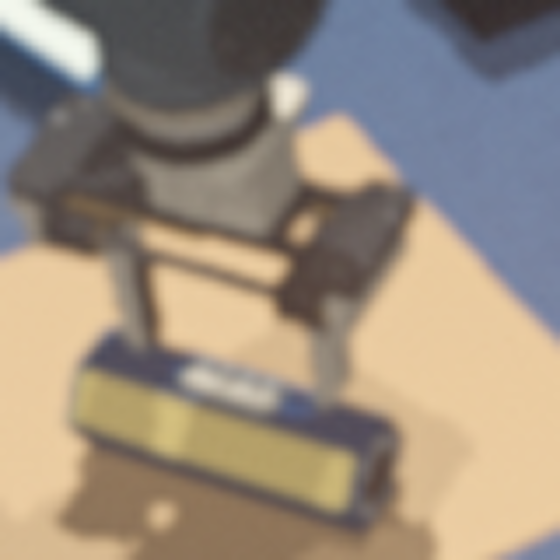

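The second roll is done: the spot is on top at crop (235,385), clean and untouched. I retreat upward and away, then look.

Request:
arm_command(series=[[[-8,0,-12],0,-1],[[-10,0,-20],7,-1],[[-10,0,-30],7,-1],[[0,0,-30],7,-1],[[0,0,-30],7,-1],[[0,0,0],7,-1]])

```text
time: 8.43
tcp_pos: [504.8, 190.0, 188.5]
tool_rot: [[-0.997, 0.051, 0.052], [0.052, 0.998, 0.025], [-0.051, 0.027, -0.998]]
force: [1.1, 0.5, 0.6]
grip_width: 93.0
```

```bash
cat >> h.py <<'E'
import json
_st=st
def st():
    o=_st(); open("log.txt","a").write(json.dumps([list(map(float,o["qpos"])),list(map(float,o["tcp_pos"])),o["tool_rot"].tolist()])+"\n"); return o
E
python3 - <<'E'
from h import *
o=st()
s=cam("side")
p=np.array([579.6,220.3,88.3])
for h in (150,200,225,250,275,300,325,350): print(h,proj(s,p+[0,0,h])[0].round(1),proj(s,p+[0,0,h])[0]*5-[750,250])
X=p+[0,0,250]; print("mm/px",(s["R"]@X+s["t"])[2]/K(s)[0,0])
t=cam("top"); crop(t,150,160,250,260,6,"pics/j_t.png")
crop(s,150,80,290,220,5,"pics/j_s.png")
E
```

```text
t8.43 tcp [504.8 190.  188.5] yang 87.10 tilt [0.0523 0.0246] F [1.1 0.5 0.6] w 93.0 q [ 0.27  0.34  1.75  0.01  0.99 -1.26]
150 [226.6 116.9] [382.78961312 334.48193666]
200 [225.7 104.7] [378.56478262 273.7219633 ]
225 [225.3  98.5] [376.37892899 242.28581266]
250 [224.8  92. ] [374.14182042 210.11253212]
275 [224.4  85.4] [371.85163275 177.17588724]
300 [223.9  78.7] [369.50645422 143.44838373]
325 [223.4  71.8] [367.10428012 108.90119089]
350 [222.9  64.7] [364.64300714  73.50405942]
mm/px 3.19184782381558
```

View pics/j_t.png

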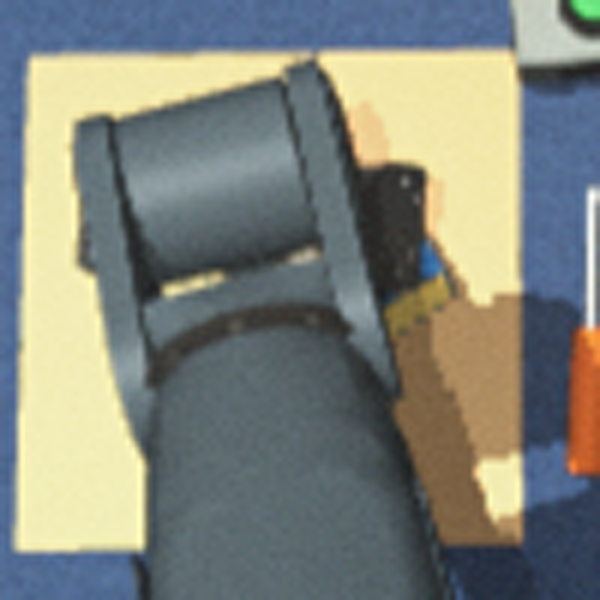

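View pics/j_s.png

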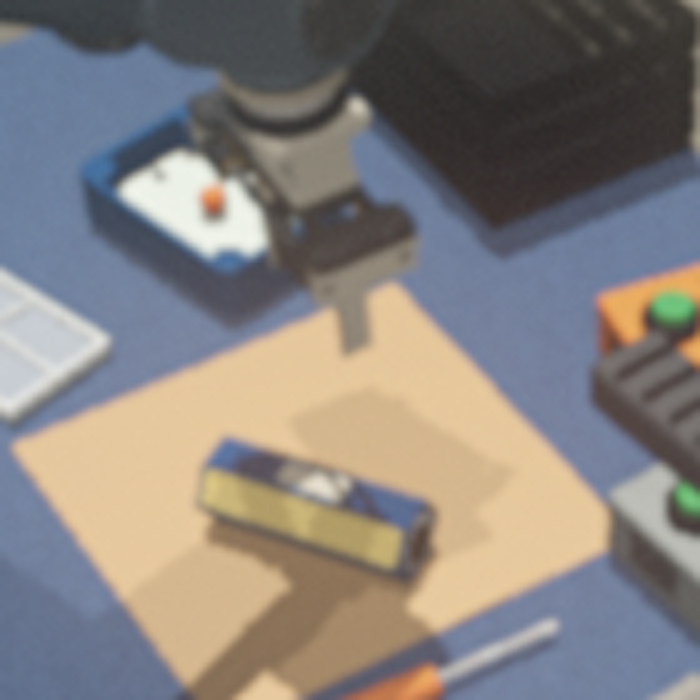

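The side crop shows the sleeve standing alone, spot on top at (320,482). The wrist is bulky and its top may reach the bar's 322 mm height, so I work out its geometry before choosing the grasp point.

Run:
```python
from h import *
from scipy.optimize import least_squares
# logged samples (q2,q3,q5,r,z,tilt radial)
S=[(.35117,1.65235,1.13908,214.41,506.16,218.16,0),(.45,1.58,1.11,533,252.9,189.1,0),(.62,1.57,.94,579.6,220.3,88.3,0),(.65,1.58,.87,578.9,237.9,65.6,0),(.68,1.59,.84,581.1,239.3,49.1,0),(.64,1.65,.81,562.4,227,51.8,0),(.60,1.71,.79,546.7,216.2,59.5,0),(.54,1.81,.74,516.8,196.9,64.1,0),(.5,1.88,.69,495.8,183.4,63.1,0)]
o=get_obs();q=o["qpos"];p=o["tcp_pos"];S.append((q[1],q[2],q[4],*p,0))
S=np.array(S); r=np.hypot(S[:,3],S[:,4]);z=S[:,5]
def f(v):
    z0,L2,L3,e,Lt,r0=v
    a=S[:,0]; b=a+S[:,1]; c=b+S[:,2]
    rr=r0+L2*np.sin(a)+L3*np.sin(b)+e*np.cos(b)+Lt*np.sin(c)
    zz=z0+L2*np.cos(a)+L3*np.cos(b)-e*np.sin(b)+Lt*np.cos(c)
    return np.r_[rr-r,zz-z, (e)/50,(r0)/50]
s=least_squares(f,[300,500,450,0,250,0]);print(s.x.round(1),np.abs(s.fun).max())
```

```text
[208.1 479.8 430.9  28.7 234.7   6.1] 3.424881103016588
```

Run:
```python
from h import *
s=cam("side");t=cam("top");o=get_obs();R=o["tool_rot"];p=o["tcp_pos"];q=o["qpos"]
rad=np.array([np.cos(q[0]),np.sin(q[0]),0]);tan=np.array([-rad[1],rad[0],0]);up=np.array([0,0,1.])
H=245;W=78;Rr=55
c0=p-R[:,2]*H
def ov(c,u0,v0,u1,v1,k,fn):
    im=cv2.resize(c["color"][v0:v1,u0:u1],None,fx=k,fy=k,interpolation=cv2.INTER_CUBIC)
    a=np.linspace(0,2*np.pi,73)
    for w,col in((-W,(0,0,255)),(W,(0,255,255)),(0,(0,255,0))):
        P=c0+w*tan+Rr*(np.outer(np.cos(a),rad)+np.outer(np.sin(a),up))
        g=((proj(c,P)-[u0,v0]+.5)*k).astype(np.int32); cv2.polylines(im,[g],True,col,1)
        g=((proj(c,c0+w*tan)-[u0,v0]+.5)*k).astype(np.int32); cv2.circle(im,tuple(map(int,g[0])),3,col,-1)
    cv2.imwrite(fn,im)
ov(s,130,20,260,150,5,"pics/k_s.png"); ov(t,150,160,250,260,6,"pics/k_t.png")
```

```text
(no output)
```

View pics/k_s.png

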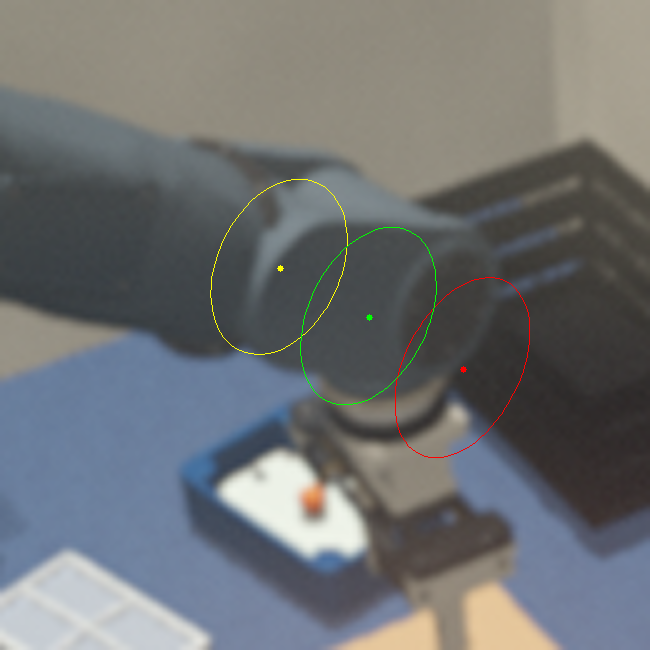

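View pics/k_t.png

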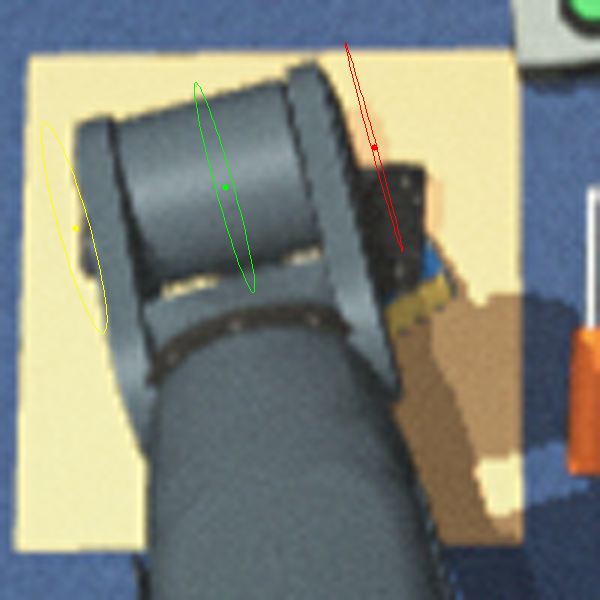

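The overlay shows the wrist centre sits about 310 mm above the TCP. So the wrist (about 265–375 mm high when placing) cannot pass beside or under the bar. I will therefore set the sleeve down on the card in front of the lamp, axis along lamp x, release it, and slide it endwise the last few centimetres with the back of the open far finger. First I locate the sleeve.

Run:
```python
from h import *
np.set_printoptions(precision=1,suppress=True)
s=cam("side")
k=5;T=lambda pts:(np.array(pts,float)+.5)/k-.5+[150,80]
print(back(s,T([(228,440),(433,507),(412,530),(205,473)]),56), "mean",back(s,T([(228,440),(433,507),(412,530),(205,473)]),56).mean(0))
h=s["color"][160:190,190:235].astype(int)
g=((h.min(2)>150)&(h.max(2)-h.min(2)<45)).astype(np.uint8)
n,l,st_,ce=cv2.connectedComponentsWithStats(g)
for i in range(1,n): print(st_[i],ce[i]+[190,160],back(s,ce[i]+[190,160],56.8))
crop(s,180,150,250,210,9,"pics/l_s.png")
```

```text
[[450.3 239.2  56. ]
 [537.7 102.7  56. ]
 [514.4  91.8  56. ]
 [421.3 218.7  56. ]] mean [480.9 163.1  56. ]
[ 1  7 10  5 12] [195.  168.2] [[447.8 235.9  56.8]]
[19 15 10  5 41] [213.7 176.8] [[482.5 162.3  56.8]]
```

View pics/l_s.png

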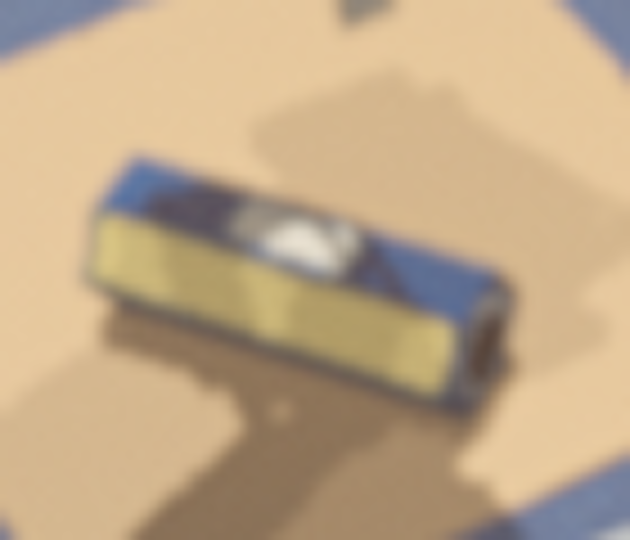

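Request:
arm_command(series=[[[0,0,0],7,-1],[[0,0,0],7,-1],[[0,0,0],7,-1],[[0,0,0],7,-1],[[0,0,0],7,-1],[[0,0,0],7,-1],[[0,0,0],7,-1],[[0,0,0],5,-1]])

```text
time: 9.35
tcp_pos: [498.0, 187.9, 172.2]
tool_rot: [[-0.544, 0.839, 0.027], [0.839, 0.543, 0.017], [0.0, 0.032, -0.999]]
force: [0.3, 0.2, 0.6]
grip_width: 93.3
```

Run:
```python
from h import *
o=st(); print(togo([473.5,177.6,100]))
```

```text
t9.35 tcp [498.  187.9 172.2] yang 32.93 tilt [0.0265 0.0173] F [0.3 0.2 0.6] w 93.3 q [ 0.27  0.36  1.77  0.01  0.99 -0.31]
[  4.67530696 -28.3994976   71.37452535]
```

Request:
arm_command(series=[[[3,-15,5],0,-1],[[2,-13,10],0,-1],[[0,0,25],0,-1],[[0,0,25],0,-1],[[0,0,0],0,-1]])

```text
time: 9.77
tcp_pos: [470.3, 176.9, 100.1]
tool_rot: [[-0.552, 0.834, 0.02], [0.834, 0.552, 0.016], [0.002, 0.026, -1.0]]
force: [-0.4, 0.3, -0.7]
grip_width: 93.3
```

Run:
```python
from h import *
o=st(); print(togo([473.5,177.6,60]))
s=cam("side");crop(s,170,100,260,190,8,"pics/m_s.png")
```

```text
t9.77 tcp [470.3 176.9 100.1] yang 33.50 tilt [0.0204 0.0155] F [-0.4  0.3 -0.7] w 93.3 q [ 0.26  0.42  1.89  0.01  0.8  -0.33]
[-1.26169774  1.97275891 40.12077446]
```

View pics/m_s.png

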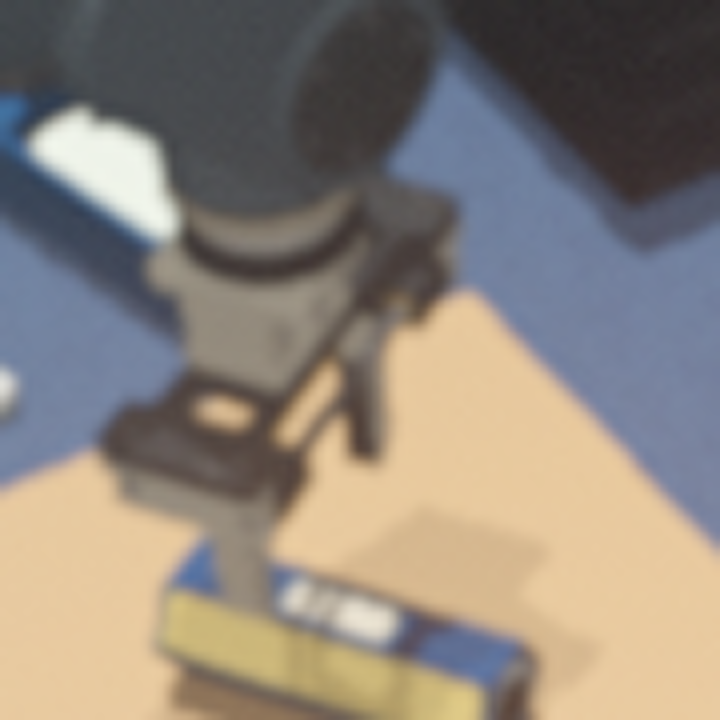

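Run:
```python
from h import *
np.set_printoptions(precision=1,suppress=True)
s=cam("side");o=get_obs();R=o["tool_rot"];p=o["tcp_pos"]
u0,v0,k=170,100,8
im=cv2.resize(s["color"][v0:v0+90,u0:u0+90],None,fx=k,fy=k,interpolation=cv2.INTER_CUBIC)
def d(P,col):
    g=((proj(s,P)-[u0,v0]+.5)*k); 
    cv2.polylines(im,[g.astype(np.int32)],len(P)>2,col,1)
    return g
# finger tip rectangles
for sg in(1,-1):
    P=np.array([p+R@[x,sg*y,0] for x,y in((-7.5,46.5),(7.5,46.5),(7.5,64),(-7.5,64))]); d(P,(0,0,255))
# sleeve hypothesis
for c,col in(((477.6,171.8),(0,255,0)),((480,167.5),(255,255,255))):
  a=np.array([-.545,.839,0]);r=np.array([-.839,-.545,0]);c=np.array([*c,0])
  for z,h in((56,16.15),(28,32.3)):
    d(np.array([c+[0,0,z]+a*x+r*y for x,y in((-80,-h),(80,-h),(80,h),(-80,h))]),col)
cv2.imwrite("pics/n_s.png",im)
```

```text
(no output)
```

View pics/n_s.png

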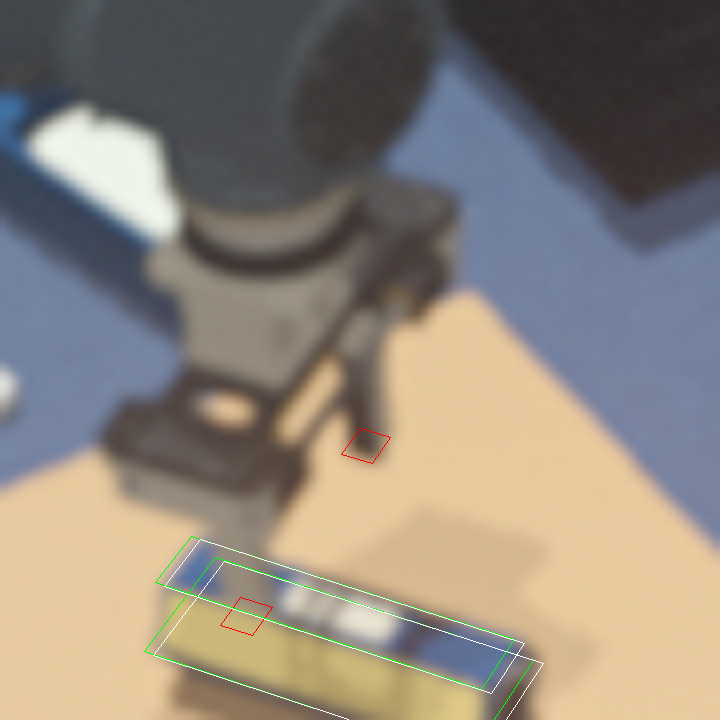

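The overlay of the fingertips and the sleeve model (white, centre about (481,166)) fits the image within about 1 px. I shift 3 mm across and 4 mm along, then descend.

Request:
arm_command(series=[[[-4,3,0],0,-1],[[0,0,12],0,-1],[[0,0,12],0,-1],[[0,0,4],0,-1]])

```text
time: 10.2
tcp_pos: [481.6, 176.9, 78.3]
tool_rot: [[-0.554, 0.832, 0.032], [0.833, 0.554, 0.019], [-0.002, 0.037, -0.999]]
force: [0.1, 0.2, -0.2]
grip_width: 93.2
```

```bash
cat >> h.py <<'E'
def ovl(c,p,R,cen,yaw,z0,u0,v0,u1,v1,k,fn,w=93):
    im=cv2.resize(c["color"][v0:v1,u0:u1],None,fx=k,fy=k,interpolation=cv2.INTER_CUBIC)
    def d(P,col):
        g=((proj(c,P)-[u0,v0]+.5)*k); cv2.polylines(im,[g.astype(np.int32)],True,col,1)
    for sg in(1,-1): d(np.array([p+R@[x,sg*y,0] for x,y in((-7.5,w/2),(7.5,w/2),(7.5,w/2+17.5),(-7.5,w/2+17.5))]),(0,0,255))
    a=np.array([np.cos(yaw),np.sin(yaw),0]);r=np.array([-a[1],a[0],0]);cc=np.array([*cen,z0])
    for z,h in((56,16.15),(28,32.3)): d(np.array([cc+[0,0,z]+a*x+r*y for x,y in((-80,-h),(80,-h),(80,h),(-80,h))]),(255,255,255))
    cv2.imwrite(fn,im)
E
python3 - <<'E'
from h import *
o=st(); print(togo([475.5,174.9,9]))
s=cam("side");ovl(s,o["tcp_pos"],o["tool_rot"],(481,166.5),np.radians(123),0,170,110,260,200,8,"pics/o_s.png")
E
```

```text
t10.20 tcp [481.6 176.9  78.3] yang 33.63 tilt [0.032  0.0186] F [ 0.1  0.2 -0.2] w 93.2 q [ 0.26  0.47  1.89  0.01  0.75 -0.34]
[ 1.82482244 -8.71370057 69.00482895]
```

View pics/o_s.png

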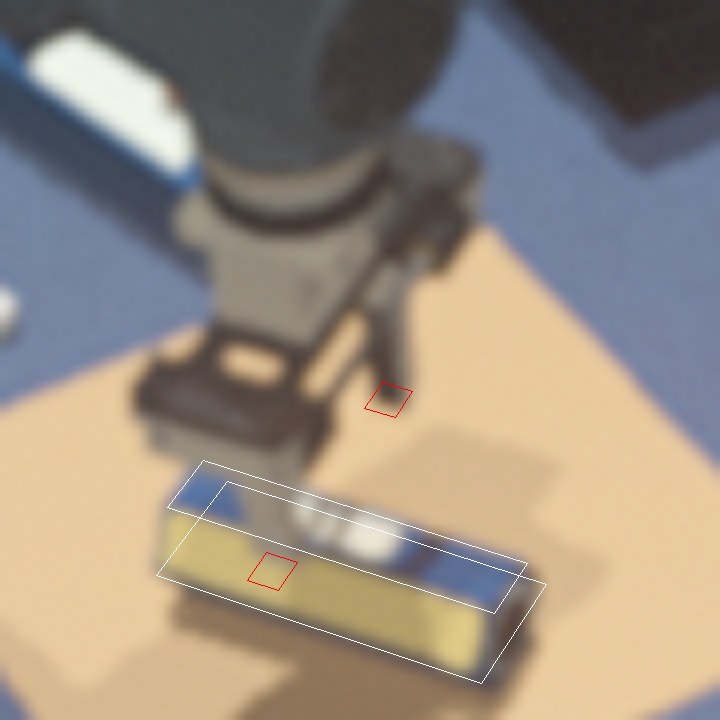

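Request:
arm_command(series=[[[1,-7,0],0,-1],[[1,-2,5],0,-1],[[0,-1,5],0,-1],[[0,0,0],0,-1]])

```text
time: 10.58
tcp_pos: [471.8, 172.9, 67.9]
tool_rot: [[-0.554, 0.832, 0.033], [0.832, 0.554, 0.019], [-0.003, 0.038, -0.999]]
force: [-0.1, 0.1, -0.2]
grip_width: 93.0
```

Run:
```python
from h import *
o=st(); print(togo([475.5,174.9,9]))
```

```text
t10.58 tcp [471.8 172.9  67.9] yang 33.66 tilt [0.0329 0.0189] F [-0.1  0.1 -0.2] w 93.0 q [ 0.25  0.47  1.92  0.02  0.71 -0.35]
[-0.21972735  1.94559885 59.01454592]
```

Request:
arm_command(series=[[[0,0,7],0,-1],[[0,0,7],0,-1],[[0,0,7],0,-1],[[0,0,0],0,-1]])

```text
time: 10.92
tcp_pos: [472.8, 173.4, 45.2]
tool_rot: [[-0.554, 0.832, 0.034], [0.832, 0.554, 0.019], [-0.003, 0.039, -0.999]]
force: [-0.3, -0.4, -0.7]
grip_width: 93.1
```

Run:
```python
from h import *
o=st(); print(togo([475.5,174.9,9]))
```

```text
t10.92 tcp [472.8 173.4  45.2] yang 33.67 tilt [0.034  0.0191] F [-0.3 -0.4 -0.7] w 93.1 q [ 0.25  0.51  1.93  0.02  0.66 -0.35]
[-0.1363334   1.6205422  36.31225752]
```

Request:
arm_command(series=[[[0,1,8],0,-1],[[0,1,8],0,-1],[[0,0,8],0,-1],[[0,0,7],0,-1],[[0,0,0],0,-1]])

```text
time: 11.33
tcp_pos: [475.8, 175.4, 10.3]
tool_rot: [[-0.554, 0.832, 0.033], [0.832, 0.554, 0.019], [-0.003, 0.038, -0.999]]
force: [-0.6, -0.2, 0.0]
grip_width: 93.1
```

Run:
```python
from h import *
o=st(); print(togo([475.5,174.9,9]))
s=cam("side");ovl(s,o["tcp_pos"],o["tool_rot"],(481,166.5),np.radians(123),0,170,110,260,200,8,"pics/p_s.png")
```

```text
t11.33 tcp [475.8 175.4  10.3] yang 33.67 tilt [0.0333 0.019 ] F [-0.6 -0.2  0. ] w 93.1 q [ 0.26  0.58  1.93  0.02  0.59 -0.35]
[-0.1851315  -0.58076855  1.31539161]
```

View pics/p_s.png

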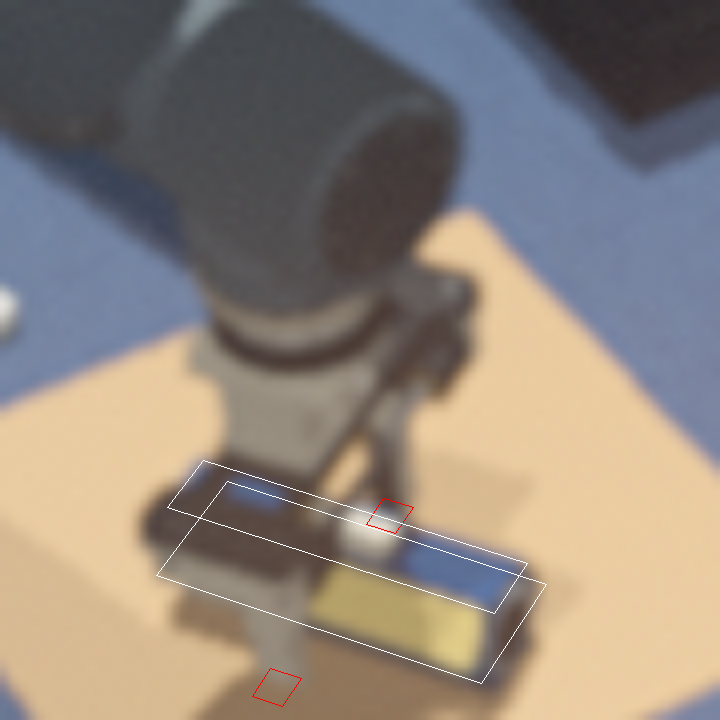

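The jaws straddle the left part of the sleeve with the spot outside the pads. I close gently at low force, then raise the grip.

Request:
arm_command(series=[[[0,0,0],0,-0.7],[[0,0,0],0,-0.5],[[0,0,0],0,-0.4],[[0,0,0],0,-0.3],[[0,0,0],0,-0.2],[[0,0,0],0,-0.2]], grip_force=8)

```text
time: 11.88
tcp_pos: [476.2, 175.4, 11.6]
tool_rot: [[-0.554, 0.832, 0.034], [0.832, 0.554, 0.019], [-0.003, 0.039, -0.999]]
force: [0.9, 1.1, -5.4]
grip_width: 64.2
```

Request:
arm_command(series=[[[0,0,0],0,1],[[0,0,0],0,1],[[0,0,0],0,1]], grip_force=15)

```text
time: 12.13
tcp_pos: [476.2, 175.4, 11.6]
tool_rot: [[-0.554, 0.832, 0.035], [0.832, 0.554, 0.019], [-0.003, 0.039, -0.999]]
force: [0.7, 0.8, -1.9]
grip_width: 63.5
```

Request:
arm_command(series=[[[0,0,0],0,1],[[0,0,0],0,1]], grip_force=22)

```text
time: 12.3
tcp_pos: [476.2, 175.4, 11.6]
tool_rot: [[-0.554, 0.832, 0.035], [0.832, 0.554, 0.019], [-0.003, 0.039, -0.999]]
force: [-0.0, 0.3, -1.6]
grip_width: 63.5
```

Run:
```python
from h import *
o=st(); 
s=cam("side");ovl(s,o["tcp_pos"],o["tool_rot"],(481,166.5),np.radians(123),0,170,110,260,200,8,"pics/q_s.png",w=o["grip_width"])
```

```text
t12.30 tcp [476.2 175.4  11.6] yang 33.67 tilt [0.0345 0.0193] F [-0.   0.3 -1.6] w 63.5 q [ 0.26  0.58  1.93  0.02  0.6  -0.35]
```

View pics/q_s.png

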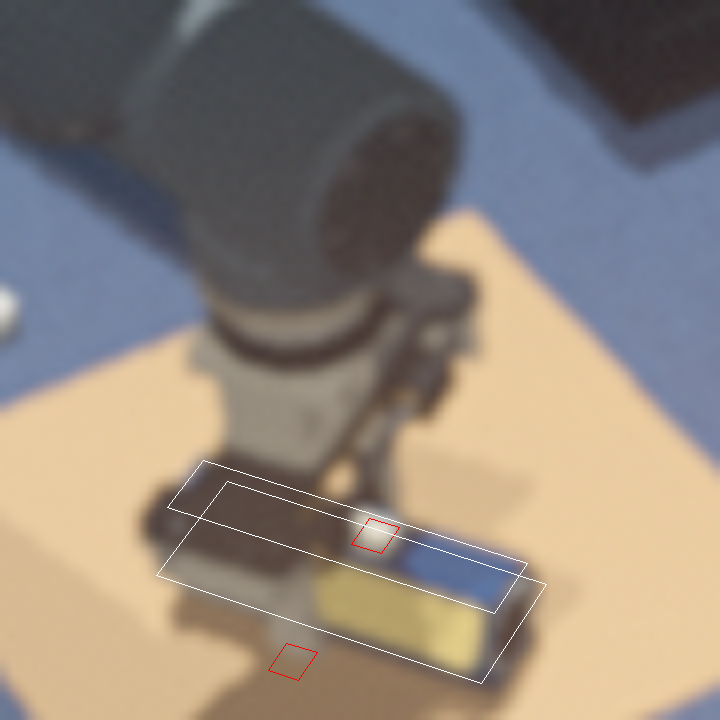

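Request:
arm_command(series=[[[0,0,-3],0,1],[[0,0,-4],0,1],[[0,0,-5],0,1],[[0,0,-5],0,1],[[0,0,0],0,1]])

```text
time: 12.77
tcp_pos: [473.8, 174.6, 29.0]
tool_rot: [[-0.554, 0.832, 0.03], [0.832, 0.554, 0.018], [-0.002, 0.035, -0.999]]
force: [0.9, -0.3, -6.5]
grip_width: 63.4
```

Run:
```python
from h import *
o=st(); print(o["torque"])
s=cam("side");ovl(s,o["tcp_pos"],o["tool_rot"],(481,166.5),np.radians(123),0,170,110,260,200,8,"pics/r_s.png",w=o["grip_width"])
```

```text
t12.77 tcp [473.8 174.6  29. ] yang 33.67 tilt [0.0301 0.0182] F [ 0.9 -0.3 -6.5] w 63.4 q [ 0.26  0.55  1.93  0.02  0.64 -0.35]
[-0.06797098  0.02240662  0.03052108]
```

View pics/r_s.png

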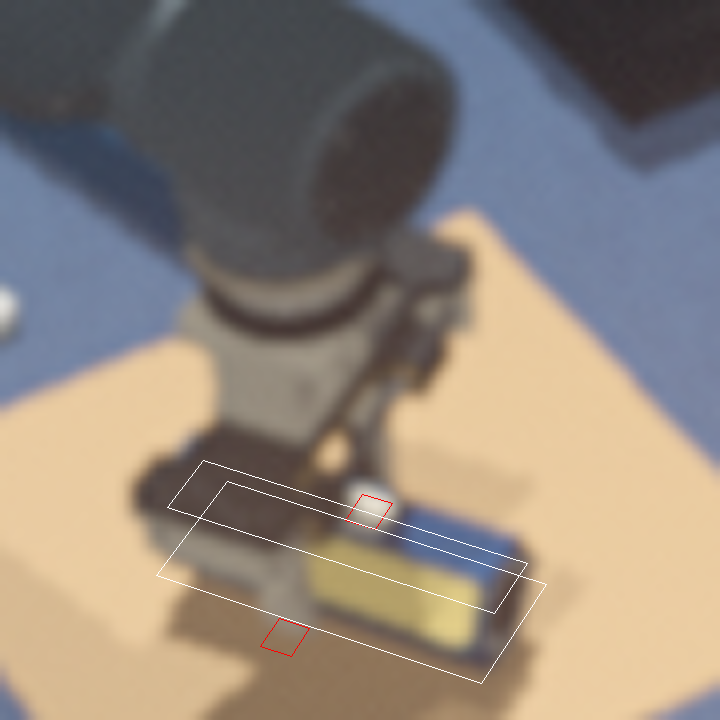

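The sleeve is lifted: the force reads about its weight and it hangs level. I continue up and inward toward the robot, so the wrist will pass clear of the lamp bar.

Request:
arm_command(series=[[[0,-4,-14],0,1],[[2,-8,-16],0,1],[[3,-12,-16],0,1],[[3,-14,-16],0,1],[[3,-14,-8],-4,1],[[3,-14,0],-6,1],[[2,-8,0],-6,1],[[0,0,0],-6,1]])

```text
time: 13.48
tcp_pos: [397.9, 141.9, 98.7]
tool_rot: [[-0.832, 0.554, 0.029], [0.554, 0.832, 0.018], [-0.014, 0.031, -0.999]]
force: [0.5, 0.3, -6.9]
grip_width: 63.4
```

Run:
```python
from h import *
o=st(); print(togo([438,-225.5,110]))
s=cam("side");crop(s,130,80,250,200,5,"pics/s_s.png")
```

```text
t13.48 tcp [397.9 141.9  98.7] yang 56.37 tilt [0.0293 0.0179] F [ 0.5  0.3 -6.9] w 63.4 q [ 0.23  0.3   2.1   0.02  0.72 -0.77]
[-237.15321985 -283.23535446  -16.75803665]
```

View pics/s_s.png

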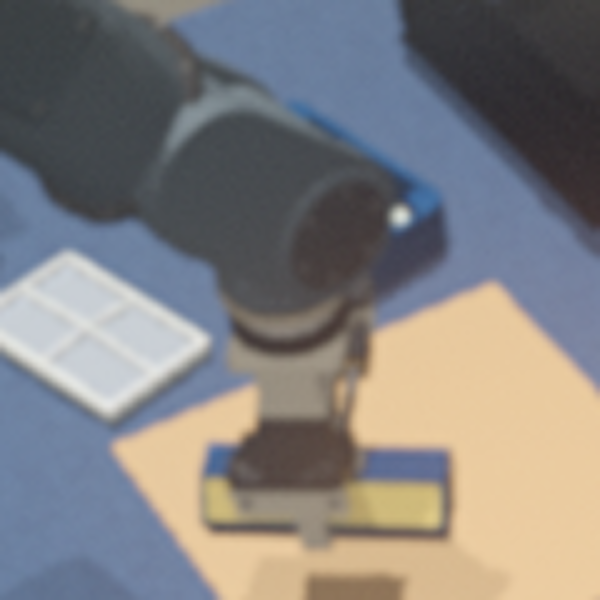

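Request:
arm_command(series=[[[0,-8,-1],-6.5,1],[[0,-12,-1],-6.5,1],[[0,-16,-1],-6.5,1],[[0,-20,-1],-6.5,1],[[0,-20,-1],-6.5,1],[[0,-20,0],-5.5,1]])

```text
time: 14.03
tcp_pos: [375.6, 50.0, 101.8]
tool_rot: [[-0.995, -0.098, 0.032], [-0.098, 0.995, 0.019], [-0.034, 0.016, -0.999]]
force: [0.9, 0.7, -7.6]
grip_width: 63.3
```

Run:
```python
from h import *
o=st(); print(togo([438,-225.5,110]))
```

```text
t14.03 tcp [375.6  50.  101.8] yang 95.64 tilt [0.0319 0.0192] F [ 0.9  0.7 -7.6] w 63.3 q [-0.    0.22  2.2   0.03  0.69 -1.7 ]
[ -35.44362942 -280.16150916  -11.5009274 ]
```

Request:
arm_command(series=[[[-2,-22,-1],0,1],[[-3,-30,-1],0,1],[[-3,-32,-1],0,1],[[-3,-32,-1],0,1],[[-4,-32,-1],0,1],[[-4,-32,-1],0,1],[[-4,-32,-1],0,1],[[-4,-28,0],0,1],[[-3,-20,0],0,1],[[0,-8,0],0,1]])

```text
time: 14.87
tcp_pos: [432.0, -230.4, 106.0]
tool_rot: [[-0.996, -0.077, 0.035], [-0.076, 0.997, 0.017], [-0.036, 0.014, -0.999]]
force: [-0.2, -0.2, -6.2]
grip_width: 63.0
```

Run:
```python
from h import *
o=st(); print(togo([438,-225.5,110]))
s=cam("side");crop(s,190,60,360,230,4,"pics/t_s.png")
t=cam("top");crop(t,230,120,360,240,5,"pics/t_t.png")
```

```text
t14.87 tcp [ 432.  -230.4  106. ] yang 94.41 tilt [0.0349 0.0168] F [-0.2 -0.2 -6.2] w 63.0 q [-0.6   0.39  1.92  0.05  0.81 -2.28]
[-6.53723916  4.52657034 -3.72977853]
```

View pics/t_s.png

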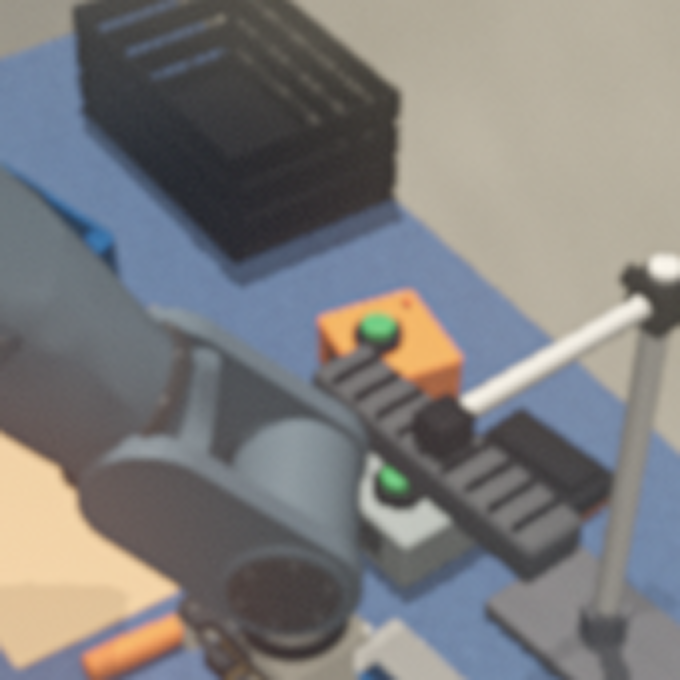

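View pics/t_t.png

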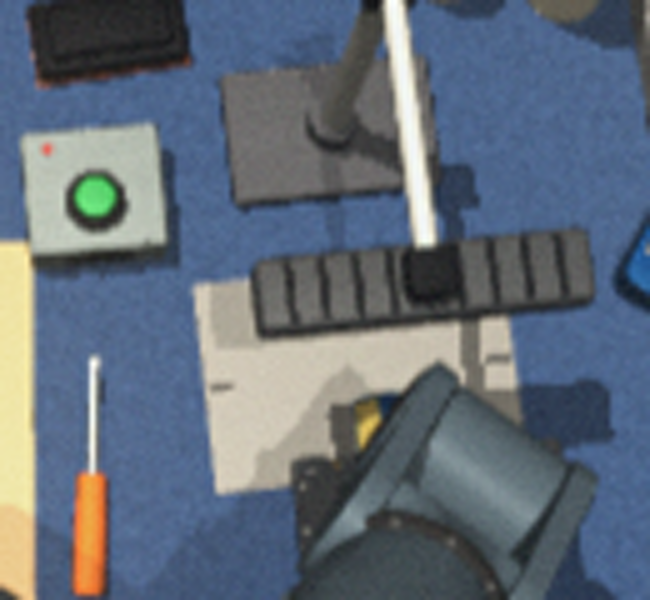

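The top crop shows the wrist about 9 px (roughly 30 mm) short of the bar. The sleeve, axis along lamp x, is above the front half of the card. I lower in stages and watch the outward drift.

Request:
arm_command(series=[[[0,3,8],0,1],[[0,2,10],0,1],[[0,0,10],0,1],[[0,0,10],0,1],[[0,0,4],0,1],[[0,0,0],0,1]])

```text
time: 15.47
tcp_pos: [430.9, -216.6, 58.5]
tool_rot: [[-0.996, -0.078, 0.031], [-0.078, 0.997, 0.02], [-0.032, 0.018, -0.999]]
force: [0.1, -1.0, -5.7]
grip_width: 63.3
```

Run:
```python
from h import *
o=st(); print(togo([436,-225.5,12]))
```

```text
t15.47 tcp [ 430.9 -216.6   58.5] yang 94.49 tilt [0.0309 0.0204] F [ 0.1 -1.  -5.7] w 63.3 q [-0.58  0.47  1.96  0.05  0.7  -2.27]
[ -2.87629238 -10.06535116  46.49402262]
```

Request:
arm_command(series=[[[0,-4,6],0,1],[[0,-4,8],0,1],[[0,-1,8],0,1],[[0,0,8],0,1],[[0,0,5],0,1],[[0,0,0],0,1]])

```text
time: 15.97
tcp_pos: [434.5, -222.1, 25.5]
tool_rot: [[-0.996, -0.077, 0.033], [-0.076, 0.997, 0.026], [-0.035, 0.024, -0.999]]
force: [-0.9, 0.8, -4.2]
grip_width: 62.3
```

Run:
```python
from h import *
o=st(); print(togo([436,-225.5,12]))
s=cam("side");crop(s,200,130,340,270,5,"pics/u_s.png")
t=cam("top");crop(t,230,120,360,240,5,"pics/u_t.png")
```

```text
t15.97 tcp [ 434.5 -222.1   25.5] yang 94.43 tilt [0.0326 0.0263] F [-0.9  0.8 -4.2] w 62.3 q [-0.59  0.54  1.96  0.07  0.63 -2.29]
[-0.72828613 -3.8225636  13.46203983]
```

View pics/u_s.png

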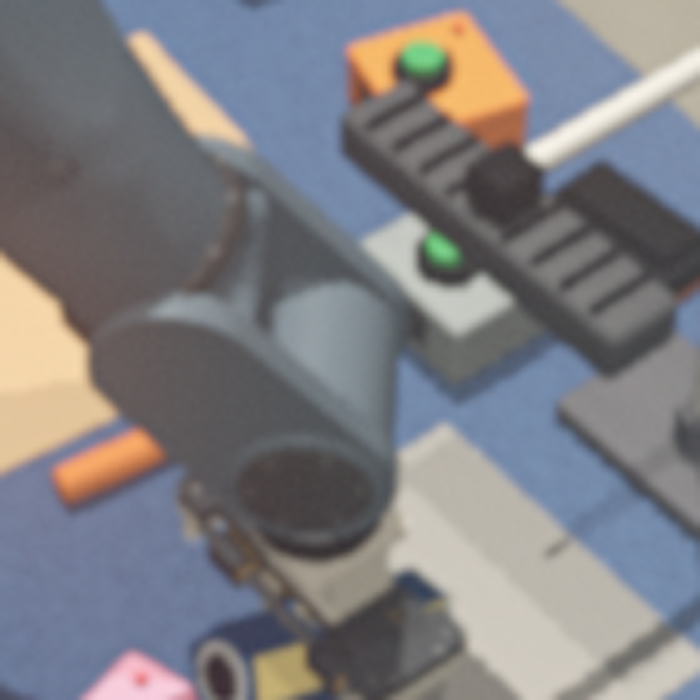

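View pics/u_t.png

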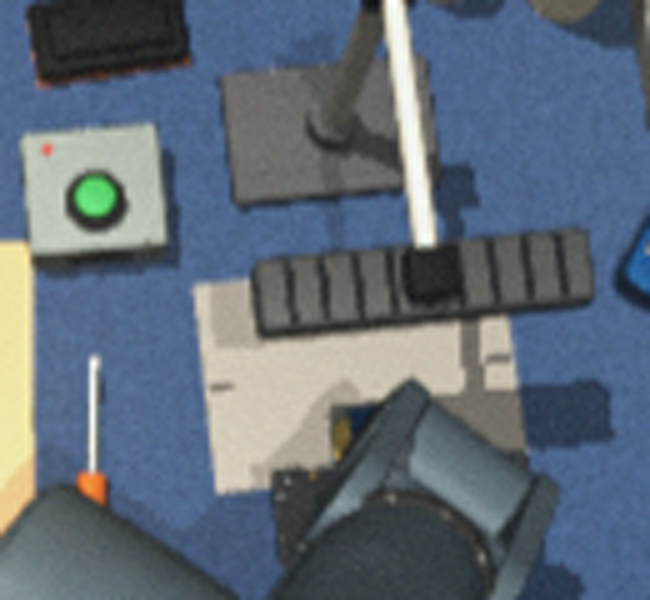

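Run:
```python
from h import *
o=st()
s=cam("side");crop(s,230,235,310,295,9,"pics/v_s.png")
```

```text
t16.07 tcp [ 434.6 -222.3   25.5] yang 94.43 tilt [0.0328 0.0259] F [0.3 3.9 0.2] w 62.9 q [-0.59  0.54  1.96  0.07  0.63 -2.29]
```

View pics/v_s.png

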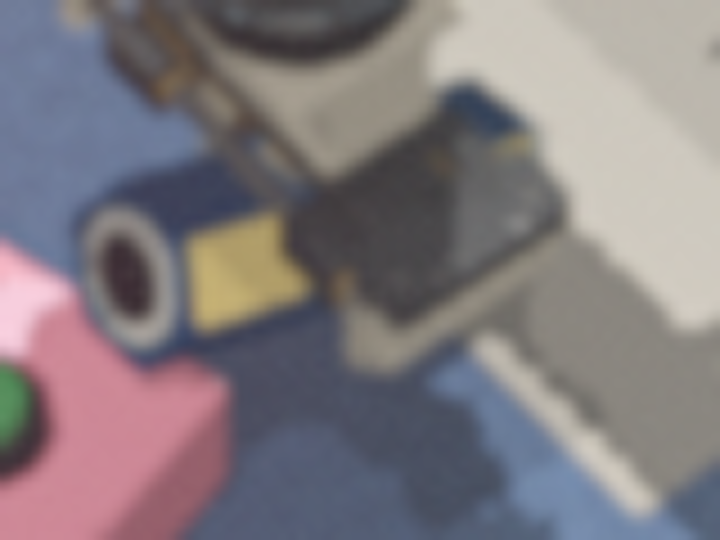

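Run:
```python
from h import *
np.set_printoptions(precision=1,suppress=True)
import types
im=cv2.imread("pics/raw_a_top.png"); t=cam("top"); a=im[230:280,280:335]
cv2.imwrite("pics/w_t.png",cv2.resize(a,None,fx=10,fy=10,interpolation=cv2.INTER_CUBIC))
im=cv2.imread("pics/raw_a_side.png"); cv2.imwrite("pics/w_s.png",cv2.resize(im[255:315,200:260],None,fx=10,fy=10,interpolation=cv2.INTER_CUBIC))
```

```text
(no output)
```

View pics/w_t.png

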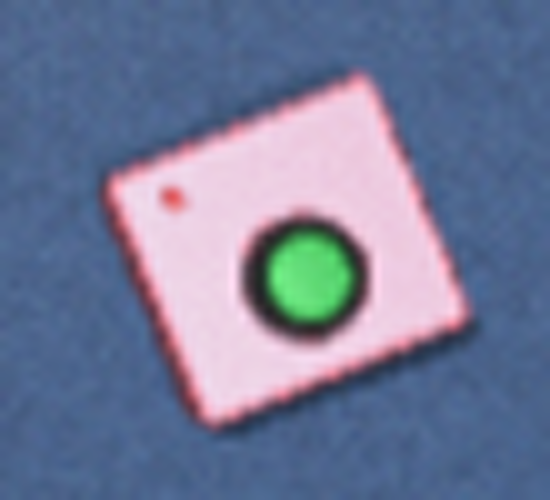

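View pics/w_s.png

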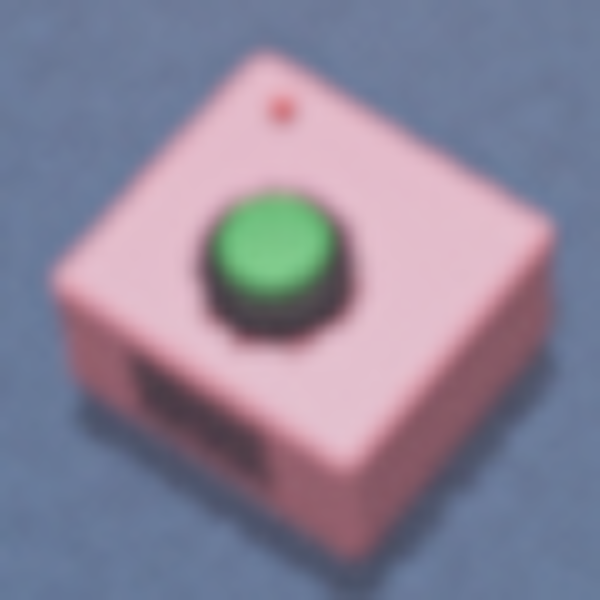

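Run:
```python
from h import *
np.set_printoptions(precision=1,suppress=True)
s=cam("side");t=cam("top")
B=back(s,(np.array([(265,50),(553,225),(350,465),(55,285)])+.5)/10-.5+[200,255],58);print(B)
print(back(t,(np.array([(108,185),(365,75),(468,320),(212,425)])+.5)/10-.5+[280,230],58))
o=get_obs();p=o["tcp_pos"];R=o["tool_rot"]
# overlay sleeve hypothesis: axis along tool x, centre at -10 in tool x, axis at TCP up by 28-11.6
u0,v0,k=220,225,8
im=cv2.resize(s["color"][v0:v0+75,u0:u0+95],None,fx=k,fy=k,interpolation=cv2.INTER_CUBIC)
d=lambda P,col:cv2.polylines(im,[((proj(s,P)-[u0,v0]+.5)*k).astype(np.int32)],True,col,1)
d(B,(0,0,255));d(B-[0,0,58],(0,0,160))
a=R[:,0]*[1,1,0];a/=np.linalg.norm(a);r=np.array([-a[1],a[0],0]);up=np.array([0,0,1])
for off in(10,):
  c=p-a*off+up*16.4
  for sg in(1,-1):
    d(np.array([c+a*80*sg+32.3*(np.cos(q)*r+np.sin(q)*up) for q in np.arange(6)*np.pi/3]),(255,255,255))
print("near end",c+a*80,"far",c-a*80)
cv2.imwrite("pics/x_s.png",im)
```

```text
[[ 342.  -163.4   58. ]
 [ 381.1 -262.3   58. ]
 [ 291.  -298.1   58. ]
 [ 249.8 -201.4   58. ]]
[[ 335.6 -162.8   58. ]
 [ 377.  -261.8   58. ]
 [ 284.5 -298.    58. ]
 [ 245.9 -200.2   58. ]]
near end [ 364.7 -227.7   41.9] far [ 524.3 -215.5   41.9]
```

View pics/x_s.png

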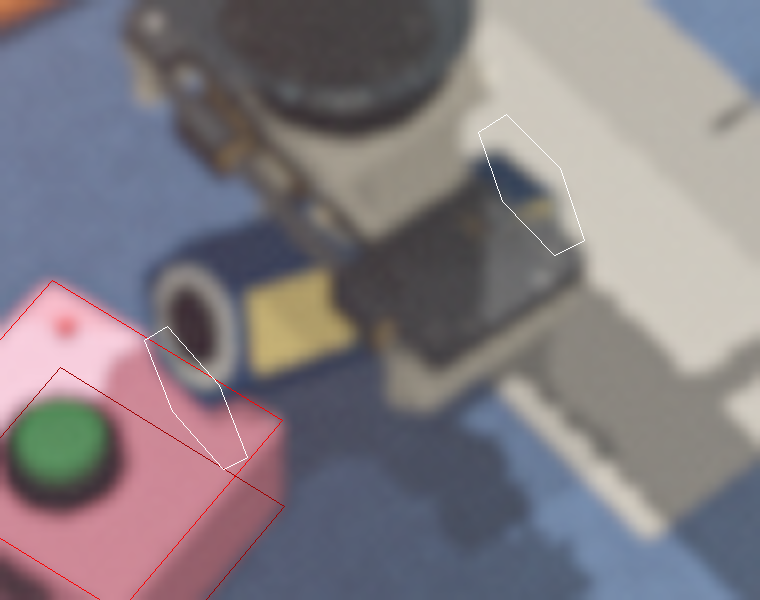

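The sleeve's near end came down on the pink box, which I had not allowed for. The box has not moved (red outline fits), but the sleeve pitched in the jaws. I stop here, raise it, and set it down on a different line: axis along about (0.9, −0.43), clear of the pink box.

Request:
arm_command(series=[[[0,0,-8],0,1],[[0,0,-12],0,1],[[0,0,-12],0,1],[[0,0,-12],0,1],[[0,0,-6],0,1],[[0,0,0],0,1]])

```text
time: 16.77
tcp_pos: [431.0, -224.9, 76.9]
tool_rot: [[-0.997, -0.078, 0.029], [-0.077, 0.997, 0.025], [-0.031, 0.023, -0.999]]
force: [0.2, -0.1, -7.7]
grip_width: 63.1
```

Run:
```python
from h import *
o=st(); print(togo([439,-158,70]))
s=cam("side");crop(s,220,200,320,295,7,"pics/y_s.png")
```

```text
t16.77 tcp [ 431.  -224.9   76.9] yang 94.46 tilt [0.029  0.0249] F [ 0.2 -0.1 -7.7] w 63.1 q [-0.6   0.44  1.94  0.05  0.75 -2.29]
[-12.93819066  65.93602366   8.77202993]
```

View pics/y_s.png

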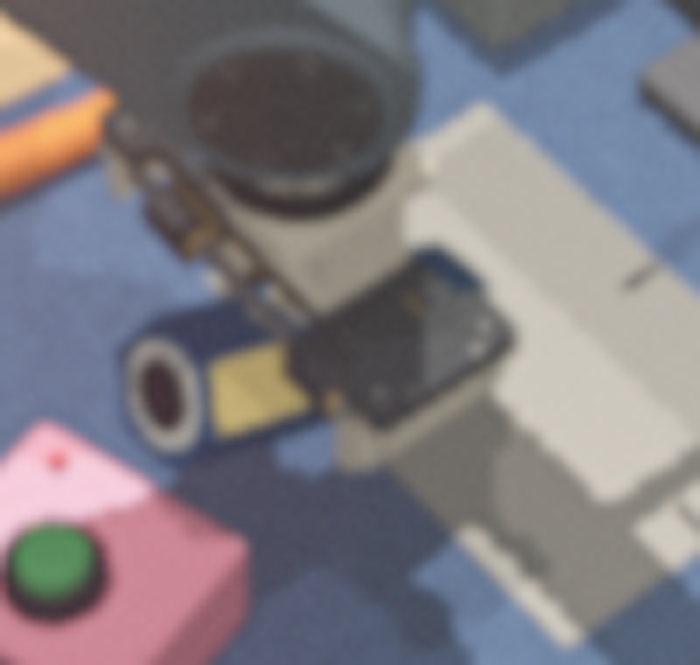

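Request:
arm_command(series=[[[0,8,-2],6,1],[[0,13,-1],6,1],[[0,13,-1],6,1],[[0,13,-1],6,1],[[0,12,0],6,1],[[0,3,0],0,1],[[0,0,0],0,1]])

```text
time: 17.4
tcp_pos: [438.7, -162.4, 79.2]
tool_rot: [[-0.892, 0.452, 0.023], [0.452, 0.891, 0.027], [-0.009, 0.034, -0.999]]
force: [-0.3, -0.3, -7.2]
grip_width: 62.4
```

Run:
```python
from h import *
o=st(); print(togo([439,-158,60]))
s=cam("side");crop(s,200,130,330,280,5,"pics/z_s.png")
t=cam("top");crop(t,230,120,360,240,5,"pics/z_t.png")
```

```text
t17.40 tcp [ 438.7 -162.4   79.2] yang 63.13 tilt [0.0234 0.0265] F [-0.3 -0.3 -7.2] w 62.4 q [-0.47  0.41  1.98  0.05  0.74 -1.61]
[ 1.87756658  3.46199016 19.32789752]
```

View pics/z_s.png

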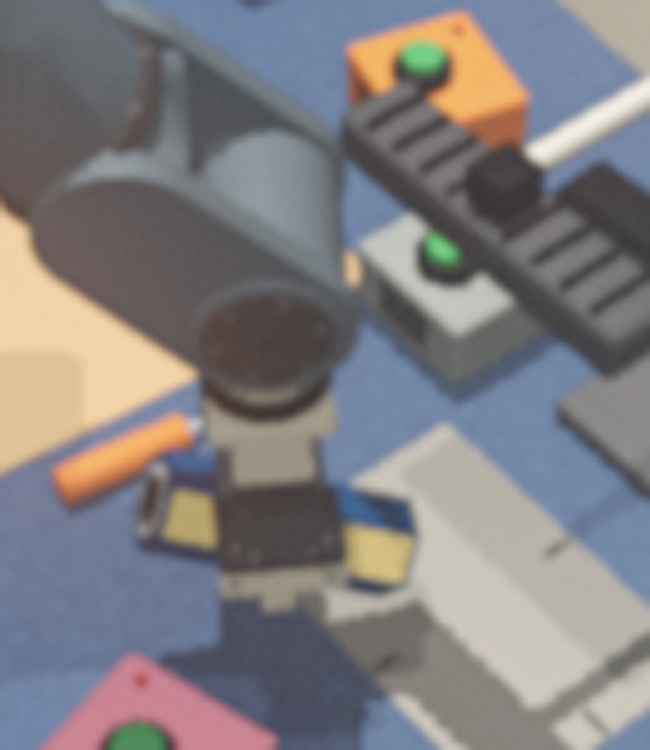

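View pics/z_t.png

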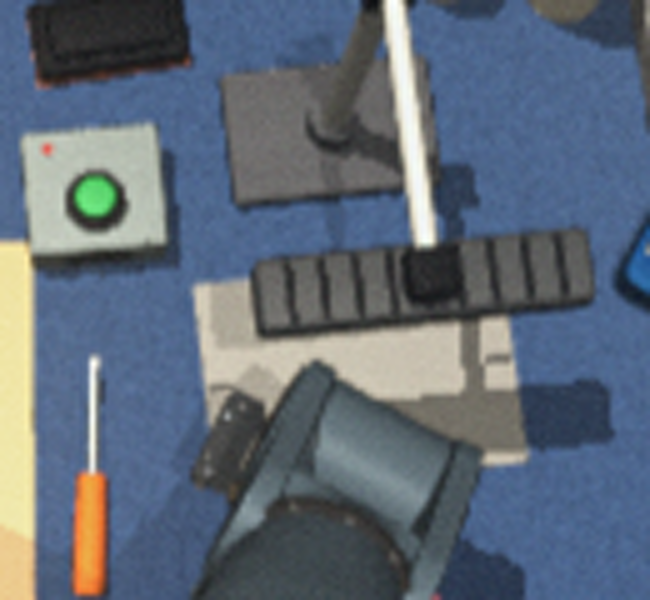

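Request:
arm_command(series=[[[5,2,6],0,1],[[2,2,8],0,1],[[0,1,8],0,1],[[0,0,6],0,1],[[0,0,0],0,1]])

```text
time: 17.92
tcp_pos: [433.9, -155.5, 47.8]
tool_rot: [[-0.894, 0.448, 0.023], [0.449, 0.893, 0.026], [-0.009, 0.034, -0.999]]
force: [-0.3, 0.3, -7.9]
grip_width: 62.8
```

Run:
```python
from h import *
o=st(); print(togo([434,-156,40]))
```

```text
t17.92 tcp [ 433.9 -155.5   47.8] yang 63.36 tilt [0.0229 0.0263] F [-0.3  0.3 -7.9] w 62.8 q [-0.47  0.46  2.02  0.06  0.66 -1.61]
[-0.22783816 -0.69756198  7.81059014]
```

Request:
arm_command(series=[[[0,0,3],0,1],[[0,0,3],0,1],[[0,0,3],0,1]])

```text
time: 18.17
tcp_pos: [434.3, -155.6, 37.8]
tool_rot: [[-0.894, 0.448, 0.023], [0.448, 0.893, 0.026], [-0.008, 0.034, -0.999]]
force: [0.4, 0.3, -7.0]
grip_width: 62.8
```

Request:
arm_command(series=[[[0,0,2],0,1],[[0,0,2],0,1],[[0,0,2],0,1]])

```text
time: 18.42
tcp_pos: [434.7, -155.6, 31.2]
tool_rot: [[-0.894, 0.448, 0.023], [0.448, 0.893, 0.026], [-0.009, 0.034, -0.999]]
force: [-0.7, 0.3, -7.0]
grip_width: 62.9
```

Request:
arm_command(series=[[[0,0,2],0,1],[[0,0,2],0,1],[[0,0,2],0,1]])

```text
time: 18.67
tcp_pos: [435.0, -155.5, 24.9]
tool_rot: [[-0.894, 0.448, 0.024], [0.448, 0.894, 0.026], [-0.009, 0.034, -0.999]]
force: [-2.1, 0.7, -2.4]
grip_width: 62.9
```

Run:
```python
from h import *
o=st()
s=cam("side");crop(s,210,180,310,270,7,"pics/A_s.png")
```

```text
t18.67 tcp [ 435.  -155.5   24.9] yang 63.38 tilt [0.0235 0.0259] F [-2.1  0.7 -2.4] w 62.9 q [-0.46  0.51  2.02  0.06  0.6  -1.62]
```

View pics/A_s.png

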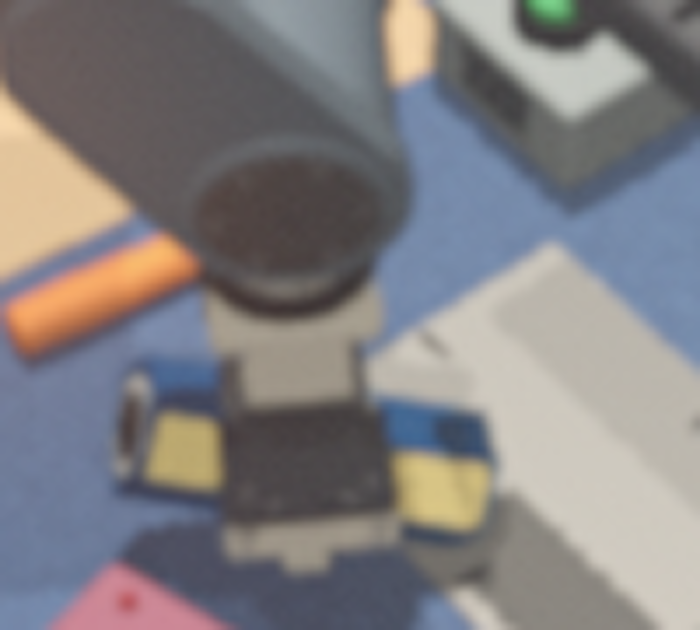

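The far end is down and the sleeve pitches level as I lower. I keep the steps small and watch the force.

Request:
arm_command(series=[[[0,0,1.5],0,1],[[0,0,1.5],0,1],[[0,0,1.5],0,1]])

```text
time: 18.97
tcp_pos: [435.1, -155.3, 20.2]
tool_rot: [[-0.894, 0.448, 0.024], [0.448, 0.894, 0.026], [-0.01, 0.034, -0.999]]
force: [-1.4, 0.1, -2.1]
grip_width: 62.7
```

Request:
arm_command(series=[[[0,0,1.5],0,1],[[0,0,1.5],0,1],[[0,0,1.5],0,1]])

```text
time: 19.22
tcp_pos: [435.2, -155.2, 15.3]
tool_rot: [[-0.894, 0.448, 0.024], [0.448, 0.894, 0.026], [-0.01, 0.034, -0.999]]
force: [-1.8, 0.6, -3.7]
grip_width: 62.7
```

Request:
arm_command(series=[[[0,0,1.5],0,1],[[0,0,1.5],0,1]])

```text
time: 19.38
tcp_pos: [435.3, -155.1, 12.0]
tool_rot: [[-0.894, 0.448, 0.024], [0.448, 0.894, 0.026], [-0.01, 0.034, -0.999]]
force: [-1.3, -0.3, -3.2]
grip_width: 62.4
```

Run:
```python
from h import *
o=st()
s=cam("side");crop(s,210,180,310,270,7,"pics/B_s.png")
```

```text
t19.38 tcp [ 435.3 -155.1   12. ] yang 63.39 tilt [0.0237 0.0258] F [-1.3 -0.3 -3.2] w 62.4 q [-0.46  0.54  2.02  0.06  0.57 -1.62]
```

View pics/B_s.png

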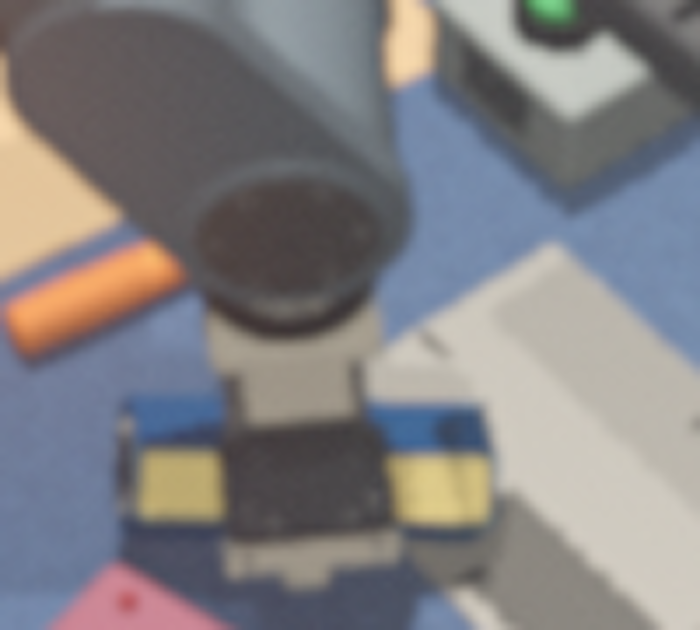

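Request:
arm_command(series=[[[0,0,1],0,1],[[0,0,1],0,1]])

```text
time: 19.6
tcp_pos: [435.4, -155.1, 9.6]
tool_rot: [[-0.894, 0.448, 0.024], [0.448, 0.894, 0.026], [-0.01, 0.034, -0.999]]
force: [-1.1, -0.2, -4.4]
grip_width: 62.6
```

Request:
arm_command(series=[[[0,0,1],0,1],[[0,0,0.5],0,1]])

```text
time: 19.77
tcp_pos: [435.4, -155.0, 7.8]
tool_rot: [[-0.894, 0.448, 0.024], [0.448, 0.894, 0.026], [-0.01, 0.034, -0.999]]
force: [-2.1, 0.8, -4.3]
grip_width: 62.7
```

Request:
arm_command(series=[[[0,0,1],0,1],[[0,0,1],0,1]])

```text
time: 19.93
tcp_pos: [435.5, -155.0, 5.7]
tool_rot: [[-0.894, 0.448, 0.024], [0.448, 0.894, 0.026], [-0.01, 0.034, -0.999]]
force: [-1.6, 0.7, -4.1]
grip_width: 62.8
```

Run:
```python
from h import *
o=st();p=o["tcp_pos"];R=o["tool_rot"]
s=cam("side")
u0,v0,k=215,195,9
im=cv2.resize(s["color"][v0:v0+66,u0:u0+80],None,fx=k,fy=k,interpolation=cv2.INTER_CUBIC)
d=lambda P,col:cv2.polylines(im,[((proj(s,P)-[u0,v0]+.5)*k).astype(np.int32)],True,col,1)
a=R[:,0]*[1,1,0];a/=np.linalg.norm(a);r=np.array([-a[1],a[0],0]);up=np.array([0,0,1])
c=p-a*10;c[2]=28
for sg in(1,-1): d(np.array([c+a*80*sg+32.3*(np.cos(q)*r+np.sin(q)*up) for q in np.arange(6)*np.pi/3]),(255,255,255))
d(np.array([c+a*x+r*y+up*28 for x,y in((80,16.15),(80,-16.15),(-80,-16.15),(-80,16.15))]),(255,255,255))
cv2.imwrite("pics/C_s.png",im)
```

```text
t19.93 tcp [ 435.5 -155.     5.7] yang 63.39 tilt [0.0237 0.0258] F [-1.6  0.7 -4.1] w 62.8 q [-0.46  0.55  2.02  0.06  0.56 -1.62]
```

View pics/C_s.png

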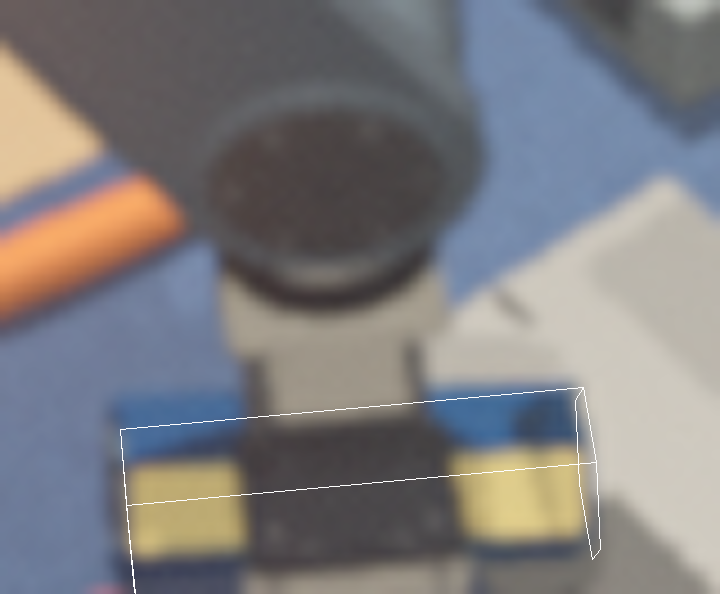

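The sleeve is still pitched about 5°, with the near end about 12 mm up, because the pads slid down instead of the sleeve turning. I ease the grip force in steps so it settles gently between the fingers.

Request:
arm_command(series=[[[0,0,-0.3],0,1],[[0,0,0],0,1]], grip_force=14)

```text
time: 20.15
tcp_pos: [435.5, -155.0, 5.7]
tool_rot: [[-0.894, 0.448, 0.024], [0.448, 0.894, 0.026], [-0.01, 0.034, -0.999]]
force: [-0.3, 0.4, -6.2]
grip_width: 62.9
```

Request:
arm_command(series=[[[0,0,0],0,1],[[0,0,0],0,1]], grip_force=10)

```text
time: 20.32
tcp_pos: [435.6, -155.0, 5.7]
tool_rot: [[-0.894, 0.448, 0.024], [0.448, 0.894, 0.026], [-0.01, 0.034, -0.999]]
force: [-0.6, 0.1, -5.5]
grip_width: 63.1
```

Request:
arm_command(series=[[[0,0,0],0,1],[[0,0,0],0,1]], grip_force=7)

```text
time: 20.48
tcp_pos: [435.6, -155.0, 5.7]
tool_rot: [[-0.894, 0.448, 0.024], [0.448, 0.894, 0.026], [-0.01, 0.034, -0.999]]
force: [-0.4, 0.5, -6.4]
grip_width: 63.4
```

Request:
arm_command(series=[[[0,0,0],0,1],[[0,0,0],0,1]], grip_force=5)

```text
time: 20.65
tcp_pos: [435.8, -155.0, 5.8]
tool_rot: [[-0.894, 0.448, 0.024], [0.448, 0.894, 0.026], [-0.01, 0.034, -0.999]]
force: [0.8, 3.3, 4.6]
grip_width: 59.2
```

```bash
cat > sl.py <<'E'
from h import *
import sys
o=st();p=o["tcp_pos"];R=o["tool_rot"]
s=cam("side")
u0,v0,k=215,195,9
im=cv2.resize(s["color"][v0:v0+66,u0:u0+80],None,fx=k,fy=k,interpolation=cv2.INTER_CUBIC)
d=lambda P,col:cv2.polylines(im,[((proj(s,P)-[u0,v0]+.5)*k).astype(np.int32)],True,col,1)
a=R[:,0]*[1,1,0];a/=np.linalg.norm(a);r=np.array([-a[1],a[0],0]);up=np.array([0,0,1])
c=p-a*10;c[2]=28
for sg in(1,-1): d(np.array([c+a*80*sg+32.3*(np.cos(q)*r+np.sin(q)*up) for q in np.arange(6)*np.pi/3]),(255,255,255))
d(np.array([c+a*x+r*y+up*28 for x,y in((80,16.15),(80,-16.15),(-80,-16.15),(-80,16.15))]),(255,255,255))
cv2.imwrite(sys.argv[1],im)
E
python3 sl.py pics/D_s.png
```

```text
t20.65 tcp [ 435.8 -155.     5.8] yang 63.39 tilt [0.0243 0.0256] F [0.8 3.3 4.6] w 59.2 q [-0.46  0.55  2.02  0.06  0.56 -1.62]
```

View pics/D_s.png

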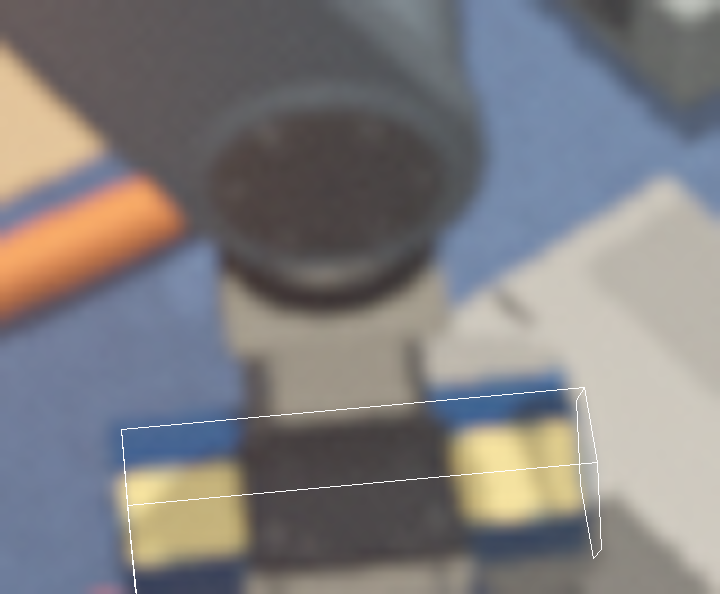

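The sleeve has levelled, but the 59 mm opening means the squeeze is rolling it about its axis. I open at once in small steps, so it rocks back onto its flat under control.

Request:
arm_command(series=[[[0,0,0],0,-0.3],[[0,0,0],0,-0.34]])

```text
time: 20.87
tcp_pos: [436.5, -155.4, 6.5]
tool_rot: [[-0.894, 0.448, 0.026], [0.448, 0.894, 0.025], [-0.012, 0.034, -0.999]]
force: [0.1, -1.1, -0.0]
grip_width: 61.6
```

```bash
python3 sl.py pics/E_s.png
```

```text
t20.87 tcp [ 436.5 -155.4    6.5] yang 63.39 tilt [0.0259 0.0249] F [ 0.1 -1.1 -0. ] w 61.6 q [-0.46  0.55  2.02  0.06  0.56 -1.62]
```

View pics/E_s.png

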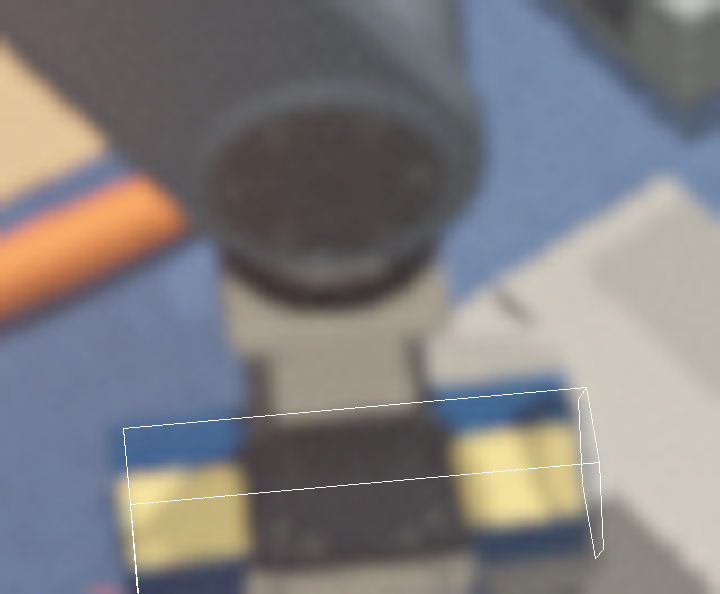

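Request:
arm_command(series=[[[0,0,0],0,-0.37],[[0,0,0],0,-0.4],[[0,0,0],0,-0.43]])

```text
time: 21.17
tcp_pos: [437.2, -155.9, 7.0]
tool_rot: [[-0.894, 0.448, 0.027], [0.448, 0.894, 0.024], [-0.014, 0.034, -0.999]]
force: [-0.1, -0.8, -0.1]
grip_width: 66.0
```

Request:
arm_command(series=[[[0,0,0],0,-0.47],[[0,0,0],0,-0.51],[[0,0,0],0,-0.55],[[0,0,0],0,-0.6]])

```text
time: 21.5
tcp_pos: [437.3, -156.1, 7.0]
tool_rot: [[-0.894, 0.448, 0.028], [0.448, 0.894, 0.024], [-0.014, 0.034, -0.999]]
force: [0.1, -1.1, -1.3]
grip_width: 73.6
```

```bash
python3 sl.py pics/F_s.png
```

```text
t21.50 tcp [ 437.3 -156.1    7. ] yang 63.39 tilt [0.0277 0.0236] F [ 0.1 -1.1 -1.3] w 73.6 q [-0.46  0.55  2.02  0.06  0.56 -1.62]
```

View pics/F_s.png

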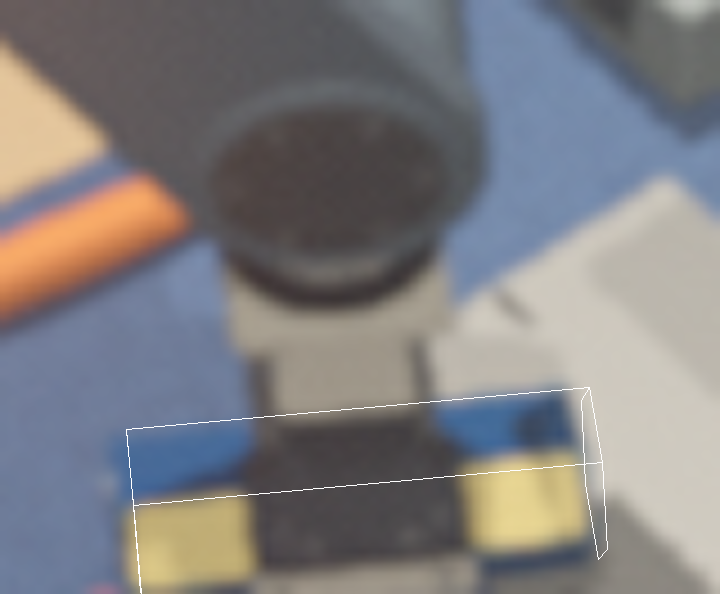

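It settled flat with the spot side up, and the model outline fits. I open fully and rise straight up.

Request:
arm_command(series=[[[0,0,0],0,-0.8],[[0,0,0],0,-1],[[0,0,0],0,-1],[[0,0,-8],0,-1],[[0,0,-15],0,-1],[[0,0,-20],0,-1],[[0,0,-20],0,-1],[[0,0,-20],0,-1],[[0,0,0],0,-1]])

```text
time: 22.3
tcp_pos: [434.3, -157.5, 95.1]
tool_rot: [[-0.894, 0.448, 0.026], [0.448, 0.893, 0.025], [-0.012, 0.034, -0.999]]
force: [0.6, 0.6, 0.3]
grip_width: 93.0
```

Run:
```python
from h import *
o=st()
s=cam("side");crop(s,205,190,325,290,6,"pics/G_s.png")
t=cam("top");crop(t,230,120,360,240,5,"pics/G_t.png")
```

```text
t22.30 tcp [ 434.3 -157.5   95.1] yang 63.38 tilt [0.0257 0.025 ] F [0.6 0.6 0.3] w 93.0 q [-0.47  0.37  1.99  0.05  0.77 -1.61]
```

View pics/G_s.png

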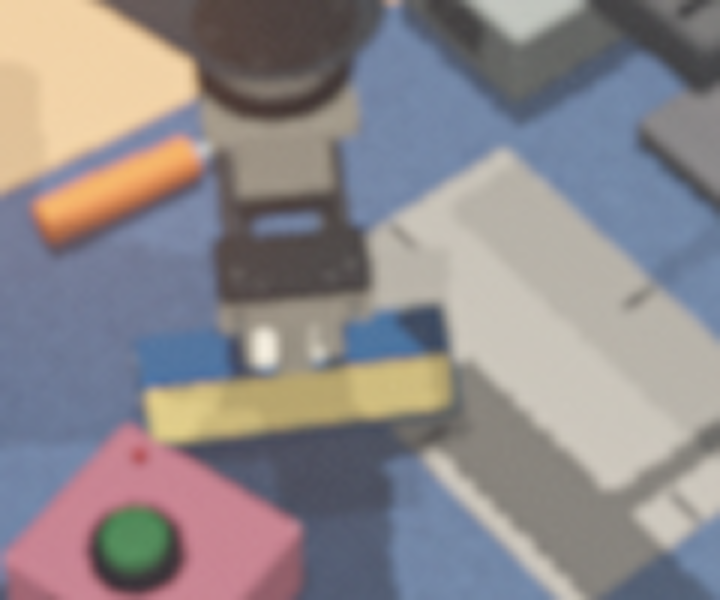

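View pics/G_t.png

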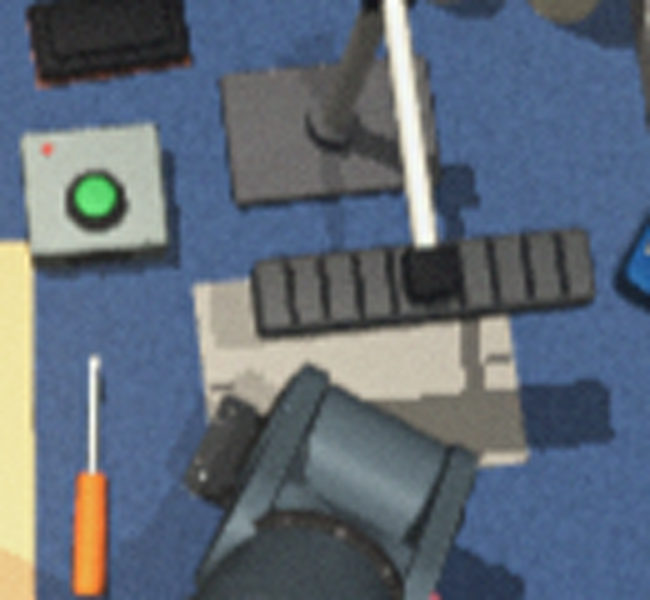

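Both views agree: the sleeve is flat, spot up at side crop (285,350), jaws clear. Its axis points at the card's middle, with about 130 mm to go along (0.894, −0.448). I back off behind its near end, turn the tool a quarter so one finger's back faces the end, and push.

Request:
arm_command(series=[[[12,0,-4],0,-1],[[20,0,-3],0,-1],[[25,0,-2],0,-1],[[25,0,-1],0,-1],[[25,0,-1],0,-1],[[18,0,0],0,-1],[[8,0,0],0,-1],[[0,0,0],0,-1]])

```text
time: 23.07
tcp_pos: [305.6, -93.1, 96.5]
tool_rot: [[-0.894, 0.448, 0.014], [0.449, 0.893, 0.031], [0.002, 0.034, -0.999]]
force: [0.5, -0.3, -0.0]
grip_width: 93.3
```

Request:
arm_command(series=[[[0,0,0],7,-1],[[0,0,0],7,-1],[[0,0,0],7,-1],[[0,0,0],7,-1],[[0,0,0],7,-1],[[0,0,0],7,-1],[[0,0,0],7,-1],[[0,0,0],7,-1],[[0,0,0],7,-1],[[0,0,0],7,-1]])

```text
time: 23.9
tcp_pos: [314.3, -97.5, 94.3]
tool_rot: [[0.142, 0.99, 0.015], [0.989, -0.143, 0.031], [0.033, 0.01, -0.999]]
force: [0.3, -0.3, 0.1]
grip_width: 92.9
```

Request:
arm_command(series=[[[0,0,0],7,-1],[[0,0,0],7,-1],[[0,0,0],5,-1],[[0,0,0],0,-1]])

```text
time: 24.23
tcp_pos: [318.3, -99.6, 93.3]
tool_rot: [[0.472, 0.882, 0.015], [0.881, -0.472, 0.031], [0.034, -0.001, -0.999]]
force: [-0.4, -0.2, 0.3]
grip_width: 92.7
```

Run:
```python
from h import *
o=st(); print(togo([300,-87.6,15]))
s=cam("side");crop(s,180,190,330,300,5,"pics/H_s.png")
t=cam("top");crop(t,210,140,350,260,5,"pics/H_t.png")
```

```text
t24.23 tcp [318.3 -99.6  93.3] yang -28.16 tilt [0.0151 0.0307] F [-0.4 -0.2  0.3] w 92.7 q [-0.47  0.18  2.29  0.05  0.68 -0.02]
[ -0.71096642 -21.66408591  78.31659299]
```

View pics/H_s.png

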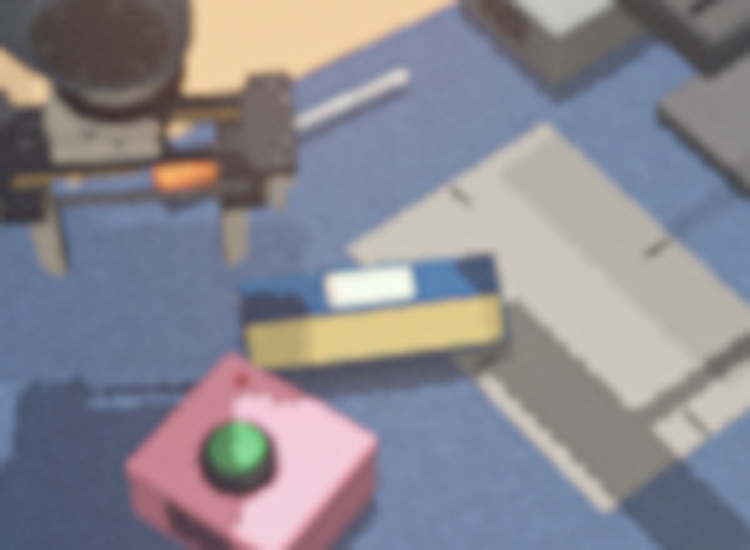

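View pics/H_t.png

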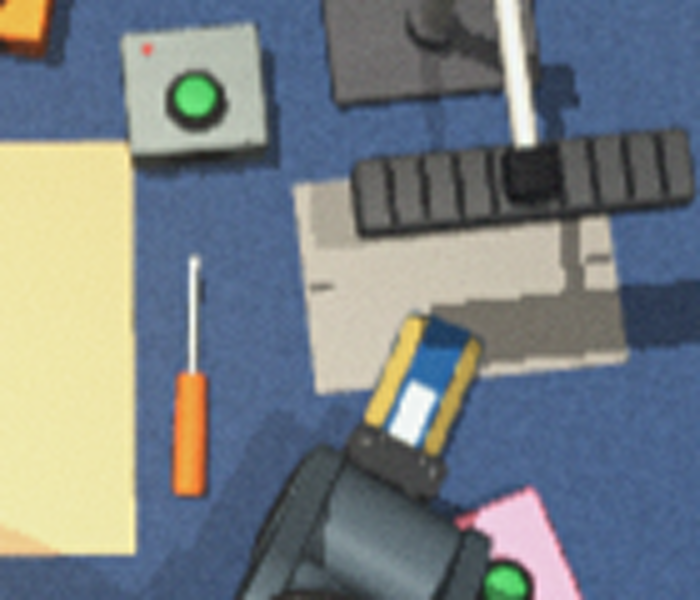

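The spot is clean and upright at side crop (370,286) and top crop (412,412). I measure the sleeve and the target in the same camera before pushing.

```bash
cat > spot.py <<'E'
from h import *
np.set_printoptions(precision=1,suppress=True)
s=cam("side");t=cam("top")
def find(c,u0,v0,u1,v1):
    k=8;a=cv2.resize(c["color"][v0:v1,u0:u1],None,fx=k,fy=k,interpolation=cv2.INTER_CUBIC).astype(int)
    return a,k
def spot(c,u0,v0,u1,v1,z=56.8,thr=195):
    a,k=find(c,u0,v0,u1,v1)
    m=((a.min(2)>thr)).astype(np.uint8)
    cs,_=cv2.findContours(m,cv2.RETR_EXTERNAL,cv2.CHAIN_APPROX_NONE)
    for q in sorted(cs,key=cv2.contourArea)[-2:]:
        P=back(c,(q[:,0,:]+.5)/k-.5+[u0,v0],z)[:,:2].astype(np.float32)
        print("  area px",cv2.contourArea(q)/64,"rect",cv2.minAreaRect(P))
E
python3 - <<'E'
from spot import *
print("side");spot(s,236,236,270,256)
print("top");spot(t,282,210,304,234)
# ticks side (refined crop coords H_s k=5 origin 180,190): L(460,195) T(657,248) R(695,425); B from earlier
print(back(s,(np.array([(460,195),(657,248),(695,425)])+.5)/5-.5+[180,190],0))
print(back(t,(np.array([(321,287),(682,259)])+.5)/5-.5+[210,140],0))
E
```

```text
side
  area px 97.2421875 rect ((437.1932678222656, -167.193603515625), (24.967201232910156, 50.99072265625), 66.95441436767578)
top
  area px 55.6171875 rect ((434.265380859375, -171.3170166015625), (21.361228942871094, 42.980323791503906), 65.6492691040039)
[[ 548.6 -101.2    0. ]
 [ 630.8 -207.2    0. ]
 [ 568.6 -328.3    0. ]]
[[ 541.7 -106.2    0. ]
 [ 563.8 -396.9    0. ]]
```

Run:
```python
from h import *
np.set_printoptions(precision=1,suppress=True)
s=cam("side");t=cam("top")
P=back(s,(np.array([(241,287),(493,256),(500,296),(246,325)])+.5)/5-.5+[180,190],56);print(P,P.mean(0))
print(np.degrees(np.arctan2(*(P[1]-P[0])[[1,0]])),np.degrees(np.arctan2(*(P[2]-P[3])[[1,0]])))
print(np.linalg.norm(P[1]-P[0]),np.linalg.norm(P[2]-P[3]))
P=back(t,(np.array([(428,316),(466,332),(448,452)])+.5)/5-.5+[210,140],np.array([56]));print(P)
o=get_obs();p=o["tcp_pos"];R=o["tool_rot"]
u0,v0,k=180,190,6
im=cv2.resize(s["color"][v0:v0+90,u0:u0+120],None,fx=k,fy=k,interpolation=cv2.INTER_CUBIC)
d=lambda P,col:cv2.polylines(im,[((proj(s,P)-[u0,v0]+.5)*k).astype(np.int32)],True,col,1)
for sg in(1,-1): d(np.array([p+R@[x,sg*y,0] for x,y in((-7.5,46.5),(7.5,46.5),(7.5,64),(-7.5,64))]),(0,0,255))
yaw=np.radians(-23.5);a=np.array([np.cos(yaw),np.sin(yaw),0]);r=np.array([-a[1],a[0],0]);c=np.array([437.5,-167.5,0])
for z,h in((56,16.15),(28,32.3)): d(np.array([c+[0,0,z]+a*x+r*y for x,y in((-80,-h),(80,-h),(80,h),(-80,h))]),(255,255,255))
cv2.imwrite("pics/I_s.png",im)
```

```text
[[ 370.7 -124.8   56. ]
 [ 513.2 -189.3   56. ]
 [ 499.6 -216.8   56. ]
 [ 358.8 -151.    56. ]] [ 435.6 -170.4   56. ]
-24.340855532530167 -25.046275892024028
156.47348031453976 155.4019211243661
[[ 509.6 -185.3   56. ]
 [ 497.  -214.4   56. ]
 [ 404.2 -198.3   56. ]]
```

View pics/I_s.png

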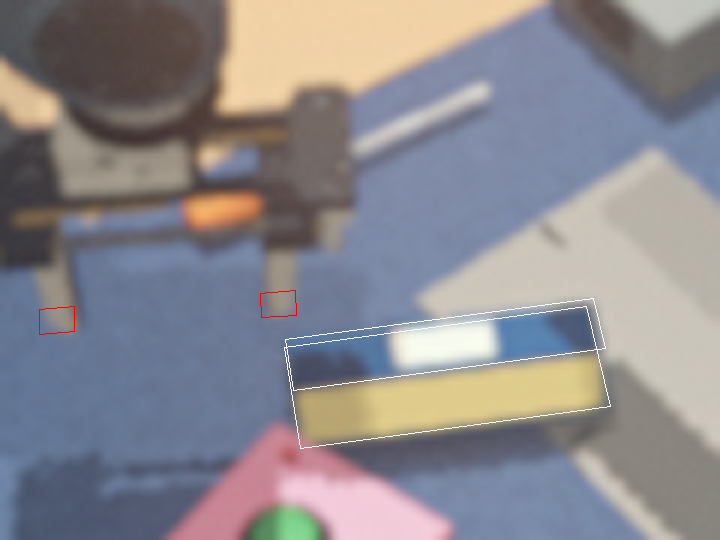

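Request:
arm_command(series=[[[0,-8,0],-5,-1],[[0,-12,0],0,-1],[[0,-10,0],0,-1],[[0,-4,0],0,-1],[[0,0,0],0,-1]])

```text
time: 24.95
tcp_pos: [283.9, -84.4, 93.3]
tool_rot: [[0.386, 0.922, 0.015], [0.922, -0.386, 0.031], [0.034, 0.002, -0.999]]
force: [0.2, -0.9, -0.1]
grip_width: 93.1
```

Run:
```python
from h import *
o=st(); print(togo([289,-105,12]))
```

```text
t24.95 tcp [283.9 -84.4  93.3] yang -22.73 tilt [0.0149 0.0308] F [ 0.2 -0.9 -0.1] w 93.1 q [-0.48  0.12  2.37  0.06  0.66 -0.13]
[-19.84152258  12.51607334  80.69372255]
```

Request:
arm_command(series=[[[-10,0,4],0,-1],[[-9,0,10],0,-1],[[-1,0,12],0,-1],[[0,0,12],0,-1],[[0,0,6],0,-1],[[0,0,0],0,-1]])

```text
time: 25.45
tcp_pos: [278.1, -103.3, 48.3]
tool_rot: [[0.392, 0.92, 0.02], [0.919, -0.393, 0.028], [0.033, 0.008, -0.999]]
force: [0.5, 0.2, 0.4]
grip_width: 93.3
```

Run:
```python
from h import *
o=st(); print(togo([289,-105,12]))
```

```text
t25.45 tcp [ 278.1 -103.3   48.3] yang -23.12 tilt [0.0202 0.0276] F [0.5 0.2 0.4] w 93.3 q [-0.55  0.25  2.4   0.07  0.49 -0.21]
[ 1.54024811 10.41560644 36.42375044]
```

Request:
arm_command(series=[[[1,0,8],0,-1],[[1,0,10],0,-1],[[0,0,10],0,-1],[[0,0,6],0,-1],[[0,0,0],0,-1]])

```text
time: 25.87
tcp_pos: [281.3, -101.1, 14.7]
tool_rot: [[0.394, 0.919, 0.023], [0.919, -0.394, 0.026], [0.033, 0.01, -0.999]]
force: [0.4, -0.1, 0.8]
grip_width: 92.8
```

```bash
cat > pv.py <<'E'
from h import *
import sys
o=st();p=o["tcp_pos"];R=o["tool_rot"]
s=cam("side")
u0,v0,k=190,200,6
im=cv2.resize(s["color"][v0:v0+90,u0:u0+125],None,fx=k,fy=k,interpolation=cv2.INTER_CUBIC)
d=lambda P,col:cv2.polylines(im,[((proj(s,P)-[u0,v0]+.5)*k).astype(np.int32)],True,col,1)
for sg in(1,-1): d(np.array([p+R@[x,sg*y,0] for x,y in((-7.5,46.5),(7.5,46.5),(7.5,64),(-7.5,64))]),(0,0,255))
d(np.array([[559.5+x*.997-y*.075,-214.5+x*.075+y*.997,57] for x,y in((-6,0),(6,0),(0,0),(0,6),(0,-6),(0,0))]),(0,0,255))
cv2.imwrite(sys.argv[1],im)
E
python3 pv.py pics/J_s.png;python3 -c "
from h import *
print(togo([289,-105,12]))"
```

```text
t25.87 tcp [ 281.3 -101.1   14.7] yang -23.23 tilt [0.0226 0.0263] F [ 0.4 -0.1  0.8] w 92.8 q [-0.53  0.36  2.41  0.1   0.37 -0.22]
[-0.63139705  8.42690874  3.17539704]
```

View pics/J_s.png

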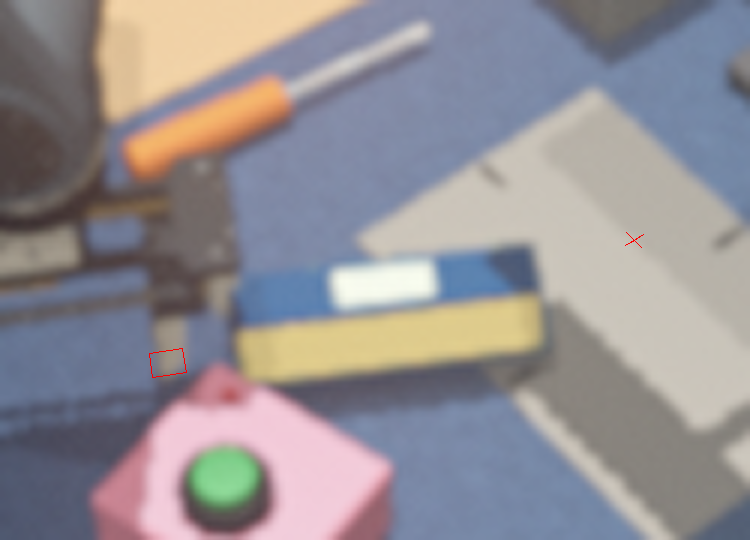

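Request:
arm_command(series=[[[0,5,0],0,-1],[[0,5,0],0,-1],[[0,4,0],0,-1]])

```text
time: 26.17
tcp_pos: [295.4, -107.2, 16.5]
tool_rot: [[0.394, 0.919, 0.024], [0.919, -0.395, 0.026], [0.033, 0.011, -0.999]]
force: [0.2, -0.0, 0.8]
grip_width: 93.3
```

Request:
arm_command(series=[[[0,4,0],0,-1],[[0,4,0],0,-1]])

```text
time: 26.33
tcp_pos: [304.1, -111.0, 17.2]
tool_rot: [[0.394, 0.919, 0.025], [0.918, -0.395, 0.025], [0.033, 0.013, -0.999]]
force: [-3.7, 0.5, -1.0]
grip_width: 92.6
```

```bash
python3 pv.py pics/K_s.png
```

```text
t26.33 tcp [ 304.1 -111.    17.2] yang -23.25 tilt [0.0245 0.0253] F [-3.7  0.5 -1. ] w 92.6 q [-0.52  0.38  2.35  0.09  0.4  -0.2 ]
```

View pics/K_s.png

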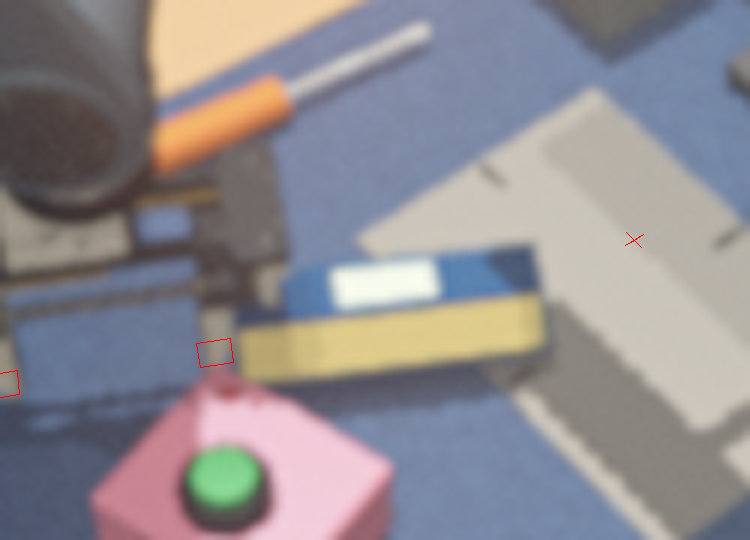

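Request:
arm_command(series=[[[0,5,0.3],0,-1],[[0,6,0.3],0,-1],[[0,6,0.3],0,-1],[[0,6,0.3],0,-1],[[0,6,0.3],0,-1],[[0,6,0.3],0,-1],[[0,4,0.3],0,-1]])

```text
time: 26.97
tcp_pos: [333.6, -122.1, 14.3]
tool_rot: [[0.394, 0.919, 0.006], [0.918, -0.394, 0.036], [0.036, -0.008, -0.999]]
force: [-7.6, 2.1, 6.9]
grip_width: 92.7
```

```bash
python3 pv.py pics/L_s.png; python3 -c "
from spot import *
spot(s,245,230,285,262)"
```

```text
t26.97 tcp [ 333.6 -122.1   14.3] yang -23.20 tilt [0.0065 0.036 ] F [-7.6  2.1  6.9] w 92.7 q [-0.51  0.42  2.27  0.08  0.47 -0.17]
  area px 95.1015625 rect ((467.9523620605469, -178.32418823242188), (24.9892635345459, 50.26670837402344), 67.05551147460938)
```

View pics/L_s.png

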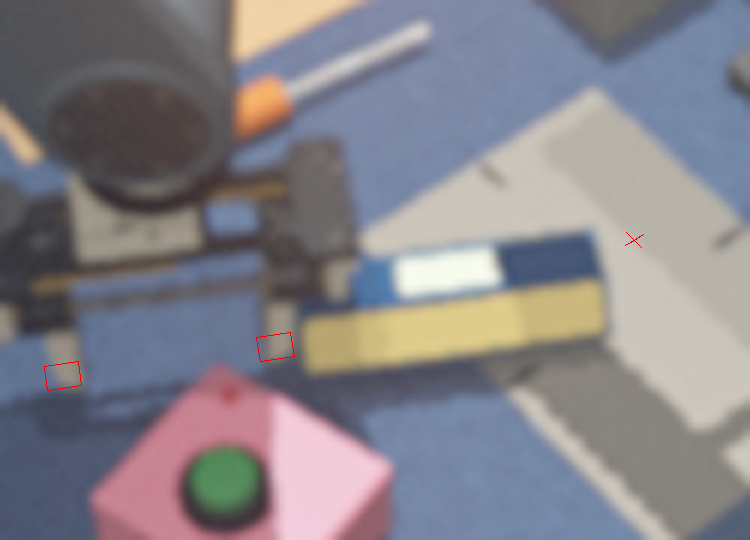

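The push goes straight: the spot has moved to about (468,−178), with 98 mm left at −21.6°. I continue.

Request:
arm_command(series=[[[0,6,0],0,-1],[[0,6,0],0,-1],[[0,6,0],0,-1],[[0,6,0],0,-1],[[0,6,0],0,-1],[[0,6,0],0,-1],[[0,6,0],0,-1],[[0,5,0],0,-1]])

```text
time: 27.78
tcp_pos: [369.1, -136.2, 13.0]
tool_rot: [[0.394, 0.919, -0.011], [0.918, -0.393, 0.046], [0.038, -0.028, -0.999]]
force: [-7.5, 2.8, 9.1]
grip_width: 92.9
```

```bash
python3 pv.py pics/M_s.png; python3 -c "
from spot import *
spot(s,262,220,300,255)"
```

```text
t27.78 tcp [ 369.1 -136.2   13. ] yang -23.14 tilt [-0.0106  0.0456] F [-7.5  2.8  9.1] w 92.9 q [-0.5   0.47  2.16  0.07  0.54 -0.15]
  area px 18.3203125 rect ((487.3136291503906, -184.53297424316406), (23.19295883178711, 10.990657806396484), 63.48627471923828)
```

View pics/M_s.png

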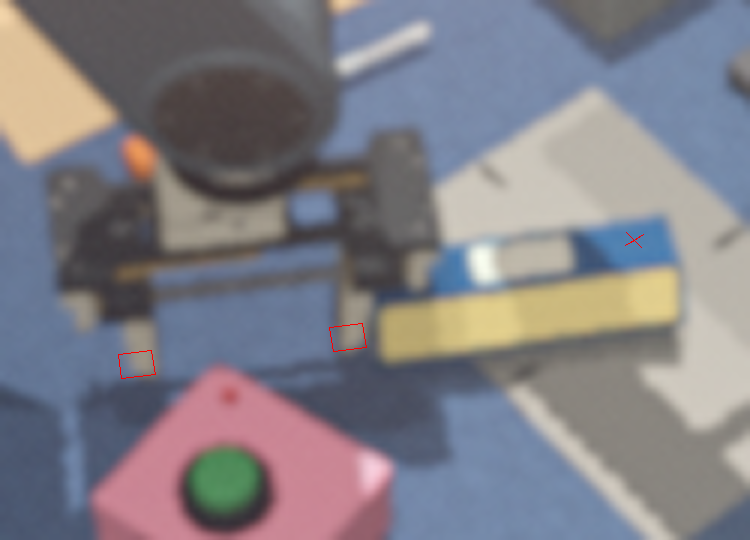

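Request:
arm_command(series=[[[0,6,-0.5],0,-1],[[0,6,-0.5],0,-1],[[0,6,-0.5],0,-1],[[0,6,-0.3],0,-1],[[0,6,-0.3],0,-1],[[0,6,-0.3],0,-1],[[0,6,-0.3],0,-1],[[0,6,-0.3],0,-1],[[0,4,0],0,-1]])

```text
time: 28.68
tcp_pos: [418.5, -157.2, 13.6]
tool_rot: [[0.394, 0.919, -0.014], [0.918, -0.393, 0.048], [0.038, -0.032, -0.999]]
force: [-5.0, 2.1, 3.0]
grip_width: 92.9
```

```bash
python3 pv.py pics/N_s.png
python3 - <<'E'
from h import *
t=cam("top");crop(t,210,120,350,240,5,"pics/N_t.png")
E
```

```text
t28.68 tcp [ 418.5 -157.2   13.6] yang -23.13 tilt [-0.0142  0.0475] F [-5.   2.1  3. ] w 92.9 q [-0.49  0.53  2.03  0.06  0.62 -0.13]
```

View pics/N_s.png

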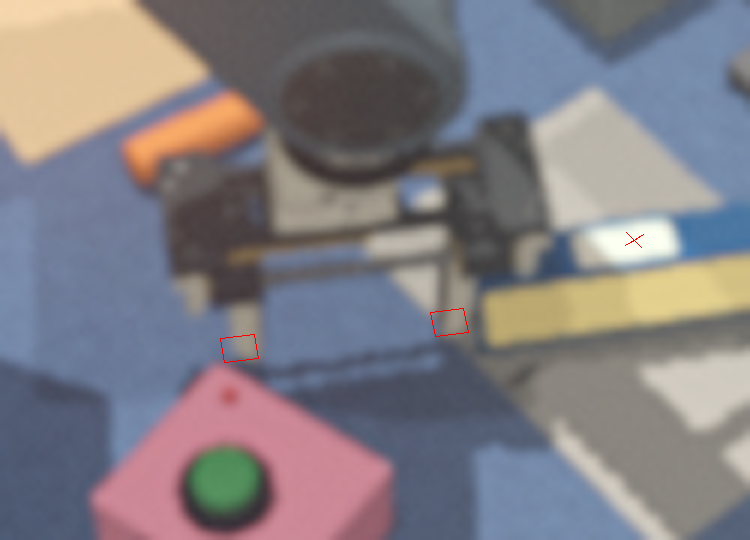

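View pics/N_t.png

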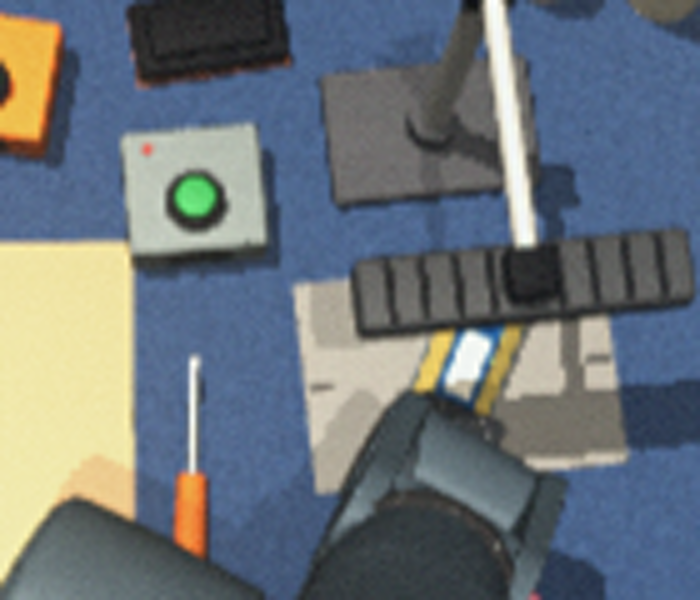

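The spot now sits on the projected target cross, about 3 px at 6× from it. I back off horizontally first, then rise.

Request:
arm_command(series=[[[0,-6,0],0,-1],[[0,-10,0],0,-1],[[0,-14,0],0,-1],[[0,-14,-4],0,-1],[[0,-10,-12],0,-1],[[0,-6,-22],0,-1],[[0,0,-30],0,-1],[[0,0,-30],0,-1],[[0,0,-20],0,-1]])

```text
time: 29.53
tcp_pos: [355.3, -134.9, 134.5]
tool_rot: [[0.394, 0.919, -0.015], [0.918, -0.393, 0.048], [0.038, -0.033, -0.999]]
force: [0.5, -0.2, -0.0]
grip_width: 92.9
```

```bash
python3 pv.py pics/O_s.png
python3 - <<'E'
from spot import *
print("side");spot(s,285,230,310,250)
t=cam("top");crop(t,260,160,340,220,8,"pics/O_t.png")
E
```

```text
t29.53 tcp [ 355.3 -134.9  134.5] yang -23.16 tilt [-0.0155  0.0481] F [ 0.5 -0.2 -0. ] w 92.9 q [-0.51  0.19  2.12  0.05  0.87 -0.14]
side
  area px 76.7890625 rect ((559.0245361328125, -215.16244506835938), (24.436824798583984, 43.86125183105469), 68.46015167236328)
```

View pics/O_s.png

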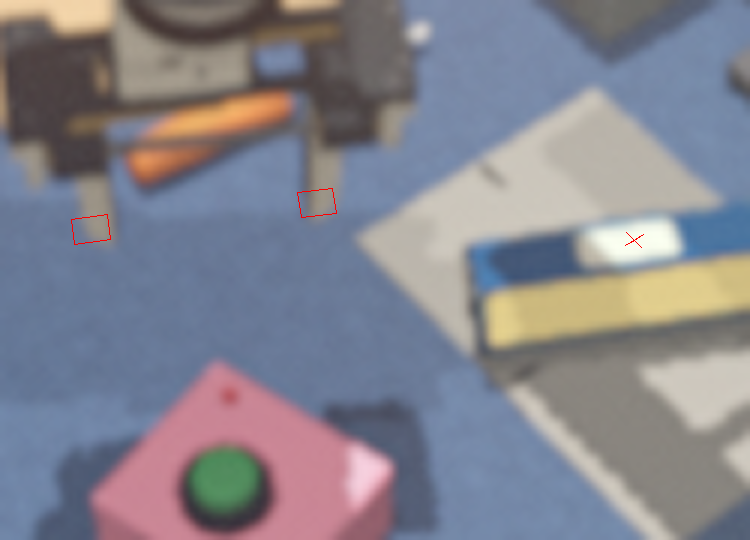

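View pics/O_t.png

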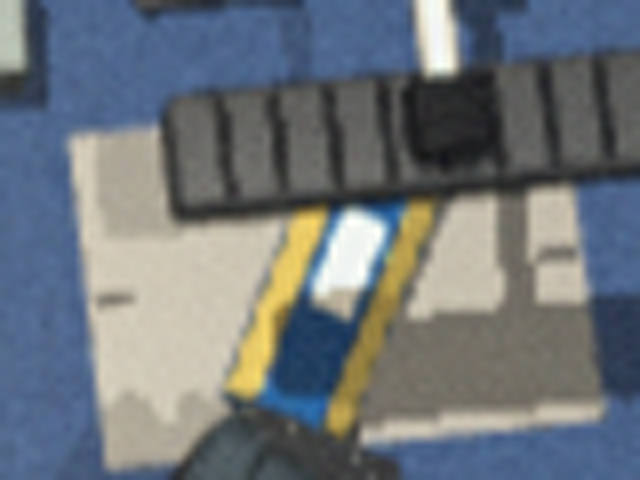

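Run:
```python
from spot import *
f=lambda pts,z:back(t,(np.array(pts,float)+.5)/8-.5+[260,160],z)
T=f([(115,298),(557,253)],0); print("L_top",T.mean(0))
n=f([(333,309)],56.8)[0]; e=np.array([np.cos(np.radians(-22)),np.sin(np.radians(-22)),0])
print("spot end",n,"centre",n+25*e)
# bar corners top, z360
print(f([(165,97),(175,217)],360))
```

```text
L_top [ 553.7 -218.     0. ]
spot end [ 527.5 -208.8   56.8] centre [ 550.6 -218.2   56.8]
[[ 565.1 -105.7  360. ]
 [ 515.9 -108.9  360. ]]
```

Both cameras put the spot within about 4 mm of the card's middle. Now the button: I close the fingers and sweep clear of the lamp toward the grey supply.

Request:
arm_command(series=[[[14,-2,-3],0,0],[[26,-2,-3],0,1],[[30,-2,-3],0,1],[[30,-2,-3],0,1],[[28,-2,-2],0,1],[[16,0,0],0,1],[[4,0,0],0,1]], grip_force=5)

```text
time: 30.42
tcp_pos: [401.9, 10.7, 144.2]
tool_rot: [[0.399, 0.916, -0.032], [0.916, -0.397, 0.054], [0.037, -0.051, -0.998]]
force: [-0.4, -0.5, -0.6]
grip_width: 50.8
```

Run:
```python
from h import *
o=st(); print(togo([681,-4,140]))
```

```text
t30.42 tcp [401.9  10.7 144.2] yang -23.42 tilt [-0.032   0.0539] F [-0.4 -0.5 -0.6] w 50.8 q [-0.12  0.21  2.07  0.06  0.91  0.25]
[ 97.74897777 261.76834549  -5.5775208 ]
```

Request:
arm_command(series=[[[0,6,-20],0,1],[[6,16,-25],0,1],[[10,26,-5],0,1],[[12,30,0],0,1],[[12,32,0],0,1],[[12,32,0],0,1],[[12,32,0],0,1],[[10,28,0],0,1],[[8,20,0],0,1],[[2,6,0],0,1]])

```text
time: 31.25
tcp_pos: [648.3, -10.3, 169.8]
tool_rot: [[0.398, 0.916, -0.054], [0.917, -0.395, 0.055], [0.029, -0.072, -0.997]]
force: [0.1, 0.3, -0.2]
grip_width: 0.5
```

Run:
```python
from h import *
o=st(); print(togo([681,-4,140]))
```

```text
t31.25 tcp [648.3 -10.3 169.8] yang -23.33 tilt [-0.0542  0.0555] F [ 0.1  0.3 -0.2] w 0.5 q [-0.11  0.61  1.38  0.05  1.22  0.28]
[17.88378281 29.58905094 28.3044966 ]
```

Request:
arm_command(series=[[[10,14,0],0,1],[[8,13,10],0,1],[[0,2,16],0,1],[[0,0,16],0,1],[[0,0,8],0,1],[[0,0,0],0,1]])

```text
time: 31.75
tcp_pos: [676.1, -7.1, 108.4]
tool_rot: [[0.4, 0.914, -0.065], [0.916, -0.397, 0.056], [0.025, -0.082, -0.996]]
force: [-1.1, 0.5, -0.1]
grip_width: 0.5
```

Run:
```python
from h import *
o=st(); print(togo([681,-4,75]));p=o["tcp_pos"]
s=cam("side");t=cam("top")
for c,u0,v0,n in((s,250,120,"s"),(t,200,110,"t")):
    k=6;im=cv2.resize(c["color"][v0:v0+95,u0:u0+110],None,fx=k,fy=k,interpolation=cv2.INTER_CUBIC)
    for P,col in((p,(0,0,255)),(np.array([681,-4,75]),(255,0,255))):
        g=((proj(c,P)[0]-[u0,v0]+.5)*k).astype(int);cv2.drawMarker(im,tuple(map(int,g)),col,0,14,1)
    cv2.imwrite(f"pics/P_{n}.png",im)
```

```text
t31.75 tcp [676.1  -7.1 108.4] yang -23.46 tilt [-0.0653  0.0562] F [-1.1  0.5 -0.1] w 0.5 q [-0.1   0.73  1.32  0.05  1.16  0.29]
[ 3.89566862  5.98316324 33.09524616]
```

View pics/P_s.png

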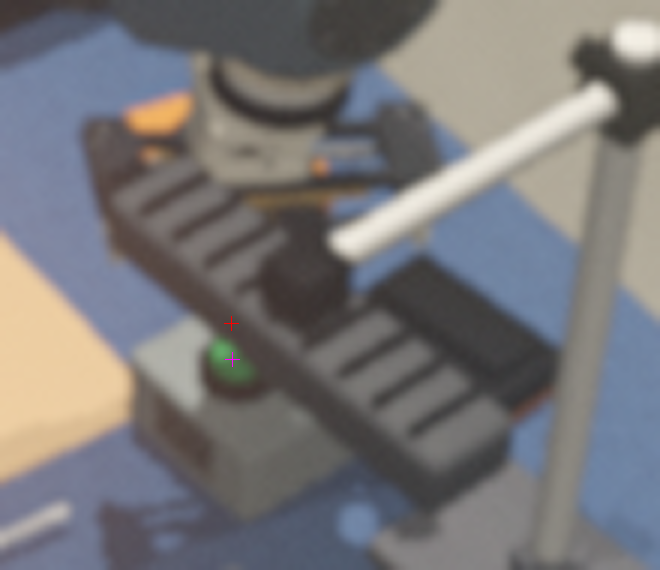

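View pics/P_t.png

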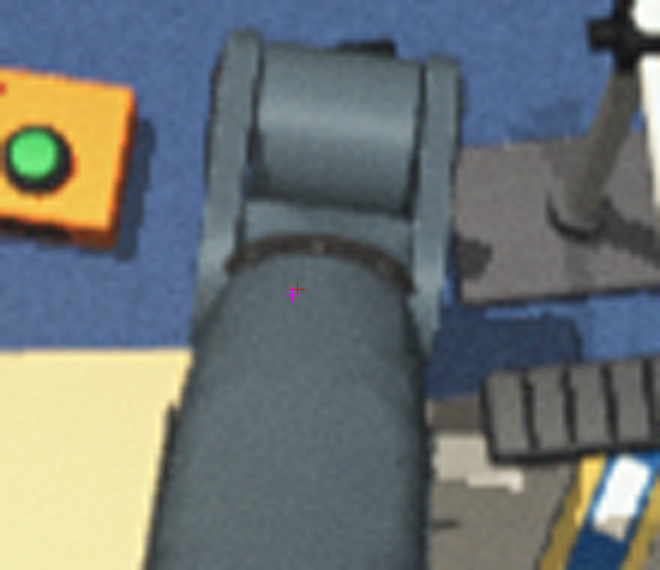

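The magenta mark on the green button fits in both views, and the forearm keeps about 25 mm from the bar. I descend onto the button, checking force.

Request:
arm_command(series=[[[2,2,8],0,1],[[1,1,8],0,1],[[0,0,5],0,1],[[0,0,0],0,1]])

```text
time: 32.18
tcp_pos: [680.9, -4.6, 90.5]
tool_rot: [[0.4, 0.915, -0.058], [0.916, -0.397, 0.056], [0.028, -0.076, -0.997]]
force: [-0.2, 0.5, -0.7]
grip_width: 0.3
```

Run:
```python
from h import *
o=st(); print(togo([681,-4,70]))
```

```text
t32.18 tcp [680.9  -4.6  90.5] yang -23.47 tilt [-0.0584  0.0555] F [-0.2  0.5 -0.7] w 0.3 q [-0.1   0.75  1.33  0.06  1.13  0.29]
[9.56148928e-03 1.38124836e+00 2.04482330e+01]
```

Request:
arm_command(series=[[[0,0,4],0,1],[[0,0,3],0,1],[[0,0,3],0,1]])

```text
time: 32.43
tcp_pos: [680.8, -3.9, 80.5]
tool_rot: [[0.4, 0.915, -0.057], [0.916, -0.397, 0.055], [0.028, -0.074, -0.997]]
force: [1.1, -0.8, 1.8]
grip_width: 0.1
```

Request:
arm_command(series=[[[0,0,2],0,1],[[0,0,2],0,1]])

```text
time: 32.6
tcp_pos: [680.8, -3.9, 76.5]
tool_rot: [[0.4, 0.915, -0.056], [0.916, -0.397, 0.055], [0.028, -0.073, -0.997]]
force: [-0.1, -1.0, 3.9]
grip_width: 0.6
```

Request:
arm_command(series=[[[0,0,2],0,1],[[0,0,2],0,1]])

```text
time: 32.77
tcp_pos: [681.1, -3.9, 74.1]
tool_rot: [[0.4, 0.915, -0.055], [0.916, -0.397, 0.055], [0.028, -0.072, -0.997]]
force: [-8.5, -1.7, 25.5]
grip_width: 0.0
```

The force rose from about 2 N to 4 N over the travel, then to 25 N at the stop, so the button went fully down. I release it straight up and check the lamp.

Request:
arm_command(series=[[[0,0,-4],0,1],[[0,0,-10],0,1],[[0,0,-20],0,1],[[0,0,-25],0,1],[[0,0,-25],0,1],[[0,0,-20],0,1],[[-6,-14,0],0,1],[[-12,-28,0],0,1],[[-12,-30,0],0,1],[[-12,-30,0],0,1]])

```text
time: 33.6
tcp_pos: [576.7, -7.6, 190.4]
tool_rot: [[0.399, 0.915, -0.052], [0.916, -0.397, 0.055], [0.03, -0.07, -0.997]]
force: [-0.1, -0.7, 0.3]
grip_width: 0.3
```

Request:
arm_command(series=[[[-12,-30,0],0,1],[[-12,-30,0],0,1],[[-10,-24,0],0,1],[[-6,-14,0],0,1],[[-2,-4,0],0,1],[[0,0,0],0,1],[[0,0,0],0,1]])

```text
time: 34.18
tcp_pos: [457.2, -5.0, 199.0]
tool_rot: [[0.4, 0.915, -0.05], [0.916, -0.397, 0.055], [0.031, -0.068, -0.997]]
force: [0.3, -0.8, -0.3]
grip_width: 1.0
```

```bash
python3 look.py z >/dev/null
python3 - <<'E'
from spot import *
o=st(); print(o["qd"].round(3))
print("side");spot(s,280,225,312,252)
crop(s,260,190,350,265,8,"pics/Q_s.png");crop(t,255,150,345,220,8,"pics/Q_t.png")
E
```

```text
t34.38 tcp [457.3  -4.9 198.5] yang -23.44 tilt [-0.1  0.1] F [-0.7  0.1  0.3] w 0.8 q [-0.1  0.2  1.9  0.1  1.1  0.2]
[ 0. -0.  0.  0. -0.  0.]
side
  area px 71.2890625 rect ((559.212890625, -215.29396057128906), (23.39381980895996, 42.67267608642578), 68.68926239013672)
```

View pics/z_side.png

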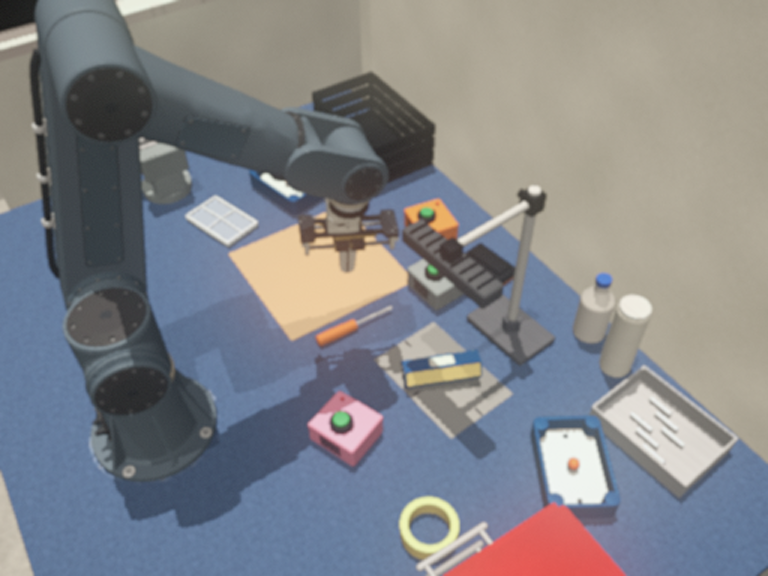

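View pics/z_top.png

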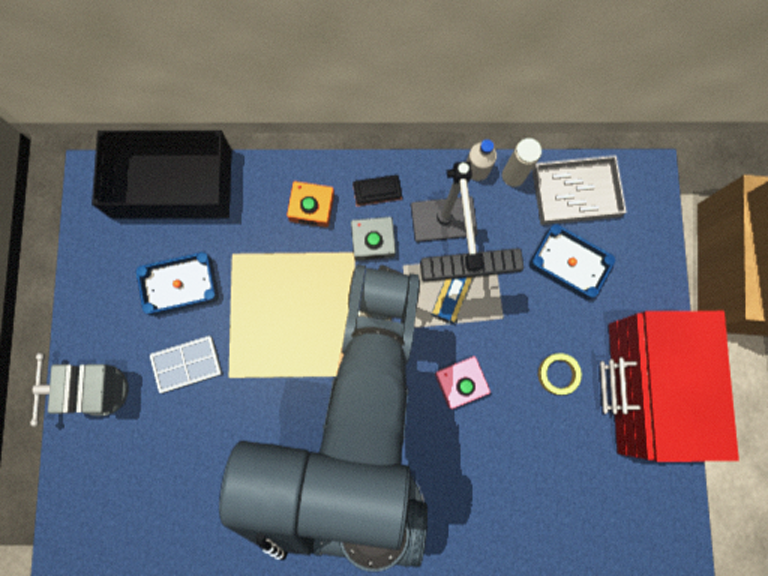

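View pics/Q_s.png

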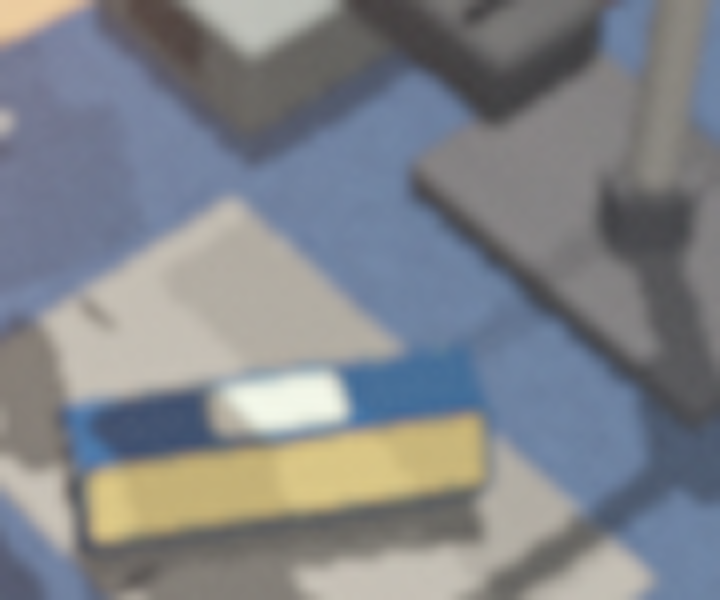

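View pics/Q_t.png

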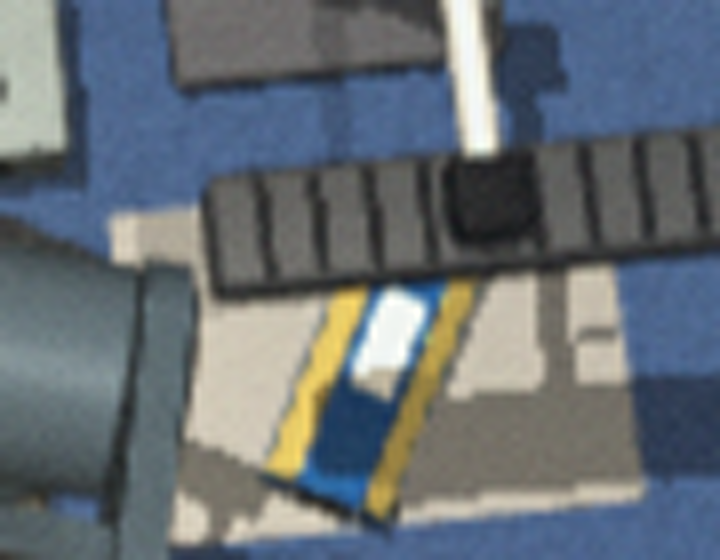

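The final views show the sleeve on the card with the spot up, and everything else in place by eye. I compare before and after numerically, including the supply's indicator and the bystanders.

Run:
```python
import cv2,numpy as np
for n,boxes in(("top",{"supply":(232,140,268,175),"pink":(285,230,335,275),"bezL":(85,165,148,212),"bezR":(350,148,412,202),"lens":(95,220,150,265),"tape":(355,230,392,266),"lampbar":(275,160,352,190)}),("side",{"screwdriver":(207,200,265,234),"pink":(200,255,260,312),"tape":(262,328,310,375),"bezR":(350,272,415,348),"supply":(268,165,312,206)})):
    a=cv2.imread(f"pics/raw_a_{n}.png");b=cv2.imread(f"pics/raw_z_{n}.png")
    for k,(x0,y0,x1,y1) in boxes.items():
        A=cv2.cvtColor(a[y0:y1,x0:x1],6).astype(np.float32);B=cv2.cvtColor(b[y0:y1,x0:x1],6).astype(np.float32)
        sh,r=cv2.phaseCorrelate(A,B); print(n,k,np.round(sh,2),round(r,2),"mean diff",round(float(np.abs(A-B).mean()),1))
a=cv2.imread("pics/raw_a_top.png")[135:180,225:275];b=cv2.imread("pics/raw_z_top.png")[135:180,225:275]
a2=cv2.imread("pics/raw_a_side.png")[160:210,262:318];b2=cv2.imread("pics/raw_z_side.png")[160:210,262:318]
f=lambda x:cv2.resize(x,(370,280),interpolation=2)
cv2.imwrite("pics/R.png",np.vstack([np.hstack([f(a),f(b)]),np.hstack([f(a2),f(b2)])]))
```

```text
top supply [-0.01  0.04] 1.0 mean diff 2.6
top pink [-0.13  0.51] 0.86 mean diff 15.9
top bezL [ 0.06 -0.05] 0.99 mean diff 2.3
top bezR [0.03 0.  ] 0.95 mean diff 2.4
top lens [0.11 0.47] 0.86 mean diff 5.6
top tape [-0.07  0.03] 1.0 mean diff 2.4
top lampbar [0.29 0.18] 0.8 mean diff 5.4
side screwdriver [0.11 0.17] 0.95 mean diff 4.9
side pink [-0.19  0.07] 0.86 mean diff 16.3
side tape [ 0.03 -0.04] 1.01 mean diff 9.6
side bezR [0.   0.03] 0.99 mean diff 10.1
side supply [0.53 0.48] 1.0 mean diff 7.6
```

View pics/R.png

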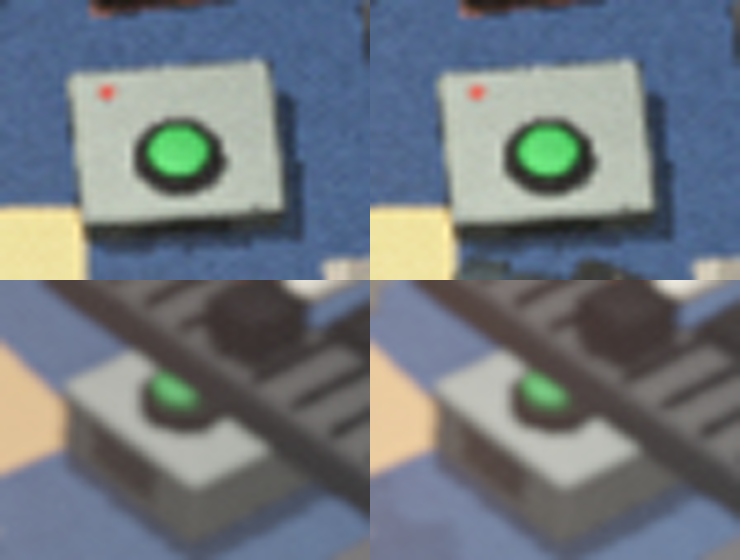

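```bash
python3 -c "
from rig import hand_in
print(hand_in())"
```

```text
the job is handed in; nothing more can be done
None
```

The sleeve is on the grey card with the primer spot up, the green button has been pressed, and the job is handed in. It took 34 s of the 72 s allowed. Two things did not go as planned, noted below.

- **Rolling:** I rolled the sleeve two flats toward the robot, pushing with both fingertips beyond the ends of the spot. In the views I took, nothing came near the spot.
- **Carrying:** I lifted it with a 22 N grip. On the first try at setting it down, its near end came to rest on the pink box. The sleeve tipped in the jaws, so I lifted it and chose a clear line.
- **Setting down:** It sat tilted in the jaws, so I eased the grip until it settled. It dropped about the last centimetre at one end and rolled roughly 20° before I opened the jaws and it rocked back flat, spot up. That was not as gentle as I meant it to be.
- **Final position:** The wrist is too tall to fit beside the lamp bar. I set the sleeve down short of the middle and slid it about 125 mm endwise with the back of an open finger.
- **Button:** I pressed it straight down. Force rose to about 4 N, then to 25 N at the stop, after roughly 6 mm of travel.

**Last checks**
- Both cameras put the spot within about 4 mm of the card's middle. They disagree with each other by about 6 mm in absolute position, so I compared spot and card within each picture.
- Before-and-after pictures show none of the loose things, the supply or the pink box moved, within about half a pixel, and the arm is touching nothing.
- No light or indicator change could be seen, so the lamp starting rests on the press force and travel only.

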